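# Clear, zero and load the counting scale

### The arm

A 7-joint arm with a two-finger parallel gripper is mounted at the origin on the work surface. World frame = base frame: x ahead of the robot, y to its left, z up, the work surface at z = 0. Lengths are in m, angles in rad, forces in N, time in s.
With the tool pointing down it reaches from about 0.35 to 0.9 m from the base axis. Payload 8.1 kg.
Tool frame: the origin (TCP) lies on the centre line of the jaws, within the pads' length; the fingertips stand 17 mm ahead of it and the grasp point (between the pads) lies 2 mm behind it; z points along the fingers, y is the direction in which the jaws open and shut (so a half turn about z gives the same grasp; the last joint's range is limited). The gripper opens to 92 mm and grips with 3 to 60 N. Pads are 19 mm wide; open, the fingers measure 130 mm over their backs; the gripper's body (75 mm by 190 mm) begins 47 mm behind the grasp point.
Start: joints at [-1.219, 0.434, 0.025, 1.573, -0.012, 1.134, -0.075], TCP at [0.275, 0.561, 0.223] pointing down, gripper open.
Joint ranges: [-2.62, 2.62], [-0.44, 2.09], [-1.27, 1.32], [0.08, 2.57], [-1.32, 4.46], [0.12, 2], [-2.74, 2.74]. Speed limits (rad/s): [2.22, 2.22, 3.01, 3.01, 3.14, 3.14, 3.14].

### API

Orientations are given as a rotation vector (axis times angle).
In Python, from cell import arm gives the robot as it stands.
- The arm moves only by the shell command python3 -m creep 'ROWS' [FORCE]. ROWS is JSON, a list that holds one entry, the list of rows, each a list of 7 numbers: the shift along the world's x, y, z in cm, then the turn, a rotation vector about the world's x, y, z in degrees, then the opening, from -1 (shut) to 1 (fully open), so that 0 is half open. In form: [[[tx, ty, tz, ax, ay, az, jaw], ...]]. A call has 1 to 5 rows; each row is the pose to reach, as a shift and turn from the pose commanded when the call began; what a row does not reach only later rows make up. A row lasts 1/10 s, in which the tool goes at most 50 mm and 8.59 degrees, less where a joint would pass 70% of its speed; a pose out of reach is approached as far as the arm can. A call with a gripper value outside its range is refused whole. The fingers move at their own pace and stop on an object; FORCE is the grip in N (left out, the last holds). Time passes only in rows, so rows that repeat a pose let the fingers close. It gives the time, the measured TCP pose, the force and the opening at its end, in the units of the state.
- arm.observe(): the state, without advancing time (a new reading comes with each control period).
- arm.get_image(name): name is "side" or "top"; returns the picture (384x512x3 uint8, red, green, blue); there is no depth.
- arm.camera_model(name): a dict with "vfov" (degrees; the focal length in pixels is half the picture's height over the tangent of half this angle, whatever the lens; pixels are square), "cx", "cy" (the principal point, pixels), "cam_to_world" (4x4, takes a point from camera to world coordinates). Camera axes: x right, y down, z forward; pixel columns grow to the right and rows downward; lengths in m; the calibration is good to about 2 mm. A picture is of the moment at which its call begins. camera_model takes no time and is no camera call.
- arm.sign_off(): hands the job in, once; it reports no verdict.
The state is a dict: "clock": time; "joints": joint angles; "dq": joint speeds; "joint_efforts": joint torques, N m; "position": TCP position; "ee_rot": TCP orientation; "force": force on the tool from outside, world axes, zero at the start; "ft_torque": the same for the moment, N m; "width": opening from 0.0 (shut) to 1.0 (fully open).
Only numpy, scipy, OpenCV 4.12 (cv2) and the standard library are available. Lean on these libraries where they do the work, as an engineer would, in place of code of your own. Each camera call takes 0.05 s, during which the arm holds its last target.

### The job

Clear every packing scrap (foam, cardboard, paper) off the counting scale and the cardboard pad into the grey scrap bin, then press the scale's zero key while its platform is empty. Next put all the transformers on the platform, let go of them, and press count and then print, one key at a time. Leave the power key and the other things on the bench alone, and do not zero the scale again once it is loaded.

Things in the scene. Friction and masses are not known exactly. Their poses are not given: they have to be found in the camera images.
- scale: counting scale, fixed to the bench: pale casing 260 (x) x 225 (y) mm with a steel platform on its rear part and, in front (its -x side, towards the robot), a lower console (48 mm high) with a sloping display and a row of four raised light grey keys on a dark strip. Origin at the middle of its footprint on the bench, x towards its rear, y to the left as the robot sees it, z up.
- scale_platform (a point): middle of the top face of the scale's flat steel platform, 165 (x) x 230 (y) mm, no rim, 70 mm above the bench; axes as the scale's. Nothing of the scale stands higher. It does not move under load.
- bin: grey plastic scrap bin, fixed, open-topped, 190 (x) x 160 (y) mm outside and 100 mm tall, walls and floor 4 mm. Origin at the middle of its underside, z up. It stands to the left or right of the scale; the pad is on the other side.
- pad: flat brown cardboard layer pad, fixed, 250 (x) x 190 (y) x 4 mm thick, on which the transformers stand with some scraps and a tape roll. Origin at the middle of its underside, z up.
- key_power (a joint): key of the counting scale, the leftmost as the robot sees it (towards +y), round, 16 mm across: power; not used in this job. Value: how far it is pressed, m; 0 up, 0.005 fully down. It springs back up by itself; about 1.5 N starts it moving, 5 N takes it fully down. It counts as pressed beyond 3 mm (about 3.6 N).
- key_zero (a joint): key of the counting scale, second from the left, square, 20 mm: zero. Value: how far it is pressed, m; 0 up, 0.005 fully down. It springs back up by itself; about 1.5 N starts it moving, 5 N takes it fully down. It counts as pressed beyond 3 mm (about 3.6 N).
- key_count (a joint): key of the counting scale, third from the left, square, 20 mm: count. Value: how far it is pressed, m; 0 up, 0.005 fully down. It springs back up by itself; about 1.5 N starts it moving, 5 N takes it fully down. It counts as pressed beyond 3 mm (about 3.6 N).
- key_print (a joint): key of the counting scale, the rightmost (towards -y), 20 (x) x 32 (y) mm wide: print. Value: how far it is pressed, m; 0 up, 0.005 fully down. It springs back up by itself; about 1.5 N starts it moving, 5 N takes it fully down. It counts as pressed beyond 3 mm (about 3.6 N).
- key_zero_top (a point): middle of the top face of the zero key, about 56 mm above the bench. x and y axes as the scale's, z up. The keys stand in one row along the scale's y, 44 mm apart, 8 mm proud of the casing around them.
- key_count_top (a point): middle of the top face of the count key, about 56 mm above the bench. x and y axes as the scale's, z up. The keys stand in one row along the scale's y, 44 mm apart, 8 mm proud of the casing around them.
- key_print_top (a point): middle of the top face of the print key, about 56 mm above the bench. x and y axes as the scale's, z up. The keys stand in one row along the scale's y, 44 mm apart, 8 mm proud of the casing around them.
- scrap1: scrap: L-shaped offcut of firm white packing foam, 52 x 42 mm and 34 mm tall: a slab 16 mm thick (z from -17 to -1 mm) with a ridge 17 mm wide on it along its +y edge (y from 4 to 21 mm, z up to +17 mm). Origin at the middle of the 52 (x) x 42 (y) x 34 (z) mm envelope. 14 g. Starts on the scale's platform or, if knocked, wherever it landed; in some runs absent.
- scrap2: scrap: block of glued corrugated cardboard layers cut from a divider, 56 (x) x 38 (y) x 28 (z) mm, brown with dark layer lines. Origin at its middle. 18 g. Starts on the scale's platform or, if knocked, wherever it landed; in some runs absent.
- scrap3: scrap: crumpled ball of white paper, faceted, stiff, does not roll far, 40 to 60 mm across. Origin at its middle, about 25 to 30 mm above what it lies on. 12 g. Starts on the scale's platform or, if knocked, wherever it landed; in some runs absent.
- scrap4: scrap: L-shaped offcut of firm white packing foam, 52 x 42 mm and 34 mm tall: a slab 16 mm thick (z from -17 to -1 mm) with a ridge 17 mm wide on it along its +y edge (y from 4 to 21 mm, z up to +17 mm). Origin at the middle of the 52 (x) x 42 (y) x 34 (z) mm envelope. 14 g. Starts on the pad or, if knocked, wherever it landed; in some runs absent.
- scrap5: scrap: block of glued corrugated cardboard layers cut from a divider, 56 (x) x 38 (y) x 28 (z) mm, brown with dark layer lines. Origin at its middle. 18 g. Starts on the pad or, if knocked, wherever it landed; in some runs absent.
- transformer1: small mains transformer: dark laminated steel core 48 (x) x 20 (y) x 40 (z) mm with a white and amber coil 30 (x) x 36 (y) x 26 (z) mm through its middle. Origin at its middle, 20 mm above the surface when upright; z up at the start. About 180 g; 36 mm wide across the coil (y). Starts on the pad; in some runs one of the three is absent.
- transformer2: small mains transformer: dark laminated steel core 48 (x) x 20 (y) x 40 (z) mm with a white and amber coil 30 (x) x 36 (y) x 26 (z) mm through its middle. Origin at its middle, 20 mm above the surface when upright; z up at the start. About 180 g; 36 mm wide across the coil (y). Starts on the pad; in some runs one of the three is absent.
- transformer3: small mains transformer: dark laminated steel core 48 (x) x 20 (y) x 40 (z) mm with a white and amber coil 30 (x) x 36 (y) x 26 (z) mm through its middle. Origin at its middle, 20 mm above the surface when upright; z up at the start. About 180 g; 36 mm wide across the coil (y). Starts on the pad; in some runs one of the three is absent.
- tape_roll: bystander: brown roll of tape lying flat on the pad among the transformers, 52 mm outer diameter, 26 mm bore, 24 mm tall. Origin at the middle of its underside.
- screwdriver: bystander: screwdriver 150 mm long lying across the bench between the robot and the scale, along its own x. Origin at the middle of its underside.
- wash_bottle: bystander: white plastic bottle, 60 mm in diameter, 130 mm tall, standing behind the scale to one side. Origin at the middle of its underside.
- marker: bystander: marker pen 120 mm long, 19 mm thick, lying behind the scale, along its own x. Origin on its underside, 45 mm from its blunt end.
- cup: bystander: paper-white cup 72 mm across the rim and 85 mm tall, standing at the left of the bench. Origin at the middle of its underside.
There are look-alikes about, which are no part of the job. Leave any green or purple look-alike of the transformer3 alone.

How it is judged:
By the outcome, as a careful person would: the job done as asked, in the order asked, and still so for the second after the job is handed in, with the robot touching nothing.
Of scrap1, scrap2, scrap3, scrap4, scrap5 only 3 to 4 are there at a start; the rules pass over those that are not, and their reading is None.
Of transformer1, transformer2, transformer3 only 2 to 3 are there at a start; the rules pass over those that are not, and their reading is None.
At some moment in a run one of scrap1, scrap2, scrap3, scrap4, scrap5 may be knocked a few centimetres aside while the robot is not near it.
Once in a run the grip may slacken for a moment while it holds something.
It also fails if it takes over 208 s, if anything falls off the work surface, if the arm or the gripper's body presses on something with over 40 N, if the wrist force passes 120 N, or if a joint passes its speed limit or range.

## Working session

There is one attempt and no reset: what is moved stays moved. The work goes in short steps, Python scripts to look and compute and a shell command to move; the robot and the scene stay as the last step left them, time stands still between calls to the robot, and variables do not carry over. Pictures are saved under pics/ and viewed, and the job is handed in when it is done.

```bash
ls; mkdir -p pics
python3 - <<'E'
from cell import arm
import cv2,numpy as np
s=arm.observe(); print({k:np.round(v,3).tolist() for k,v in s.items()})
for n in("side","top"):
    im=arm.get_image(n); cv2.imwrite(f"pics/{n}0.png",im[:,:,::-1])
    m=arm.camera_model(n); print(n,m["vfov"],m["cx"],m["cy"],np.round(m["cam_to_world"],3).tolist(), [k for k in m])
E
```

```text
pics
{'clock': 0.0, 'joints': [-1.219, 0.435, 0.025, 1.574, -0.012, 1.134, -0.075], 'dq': [-0.002, -0.001, -0.0, 0.001, 0.001, -0.001, 0.002], 'joint_efforts': [0.001, -66.784, 0.986, -31.446, -0.06, 0.043, 0.0], 'position': [0.274, 0.561, 0.222], 'ee_rot': [-0.708, -3.06, 0.002], 'force': [0.911, 0.852, 1.097], 'ft_torque': [0.001, -0.029, -0.005], 'width': 1.003}
side 55.803733277399516 256.1161263273576 198.5540223962254 [[-0.931, -0.279, 0.234, 0.331], [-0.364, 0.697, -0.618, 0.774], [0.01, -0.661, -0.751, 0.877], [0.0, 0.0, 0.0, 1.0]] ['vfov', 'cx', 'cy', 'cam_to_world']
top 52.787422964864014 257.05790141450234 190.4911995425233 [[-0.004, -0.983, 0.183, 0.37], [-1.0, 0.004, -0.001, 0.11], [0.0, -0.183, -0.983, 1.162], [0.0, 0.0, 0.0, 1.0]] ['vfov', 'cx', 'cy', 'cam_to_world']
```

View pics/side0.png

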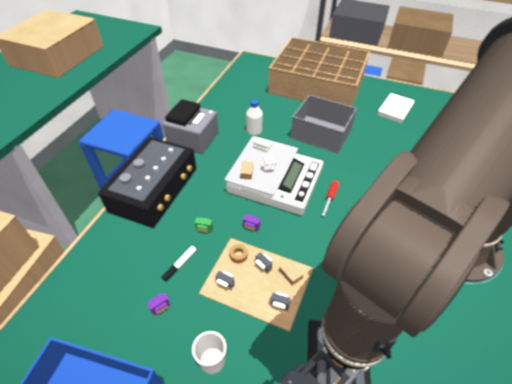

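View pics/top0.png

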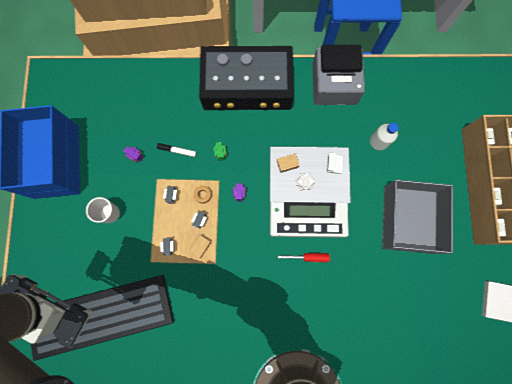

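```bash
cat > h.py <<'E'
import numpy as np, cv2
from scipy.spatial.transform import Rotation as R
from cell import arm
def model(n):
    m=arm.camera_model(n); f=192/np.tan(np.radians(m["vfov"])/2)
    return f,m["cx"],m["cy"],np.array(m["cam_to_world"])
def ray(n,u,v):
    f,cx,cy,T=model(n); d=T[:3,:3]@np.array([(u-cx)/f,(v-cy)/f,1]); return T[:3,3],d
def atz(n,u,v,z):
    o,d=ray(n,u,v); return o+d*(z-o[2])/d[2]
def proj(n,p):
    f,cx,cy,T=model(n); q=T[:3,:3].T@(np.array(p)-T[:3,3]); return np.array([cx+f*q[0]/q[2],cy+f*q[1]/q[2]])
def tri(uvs):
    A=[];b=[]
    for n,u,v in uvs:
        o,d=ray(n,u,v); d=d/np.linalg.norm(d); P=np.eye(3)-np.outer(d,d); A.append(P); b.append(P@o)
    A=np.array(A);b=np.array(b); x=np.linalg.solve(A.sum(0),b.sum(0))
    return x,[np.linalg.norm(P@x-q) for P,q in zip(A,b)]
def crop(im,x0,y0,x1,y1,k,fn):
    c=cv2.resize(im[y0:y1,x0:x1,::-1],None,fx=k,fy=k,interpolation=cv2.INTER_CUBIC)
    for x in range((x0+9)//10*10,x1,10):
        L=10 if x%50==0 else 5
        cv2.line(c,((x-x0)*k,0),((x-x0)*k,L),(0,0,255),1)
        if x%20==0: cv2.putText(c,str(x),((x-x0)*k-8,22),0,.35,(0,0,255),1)
    for y in range((y0+9)//10*10,y1,10):
        cv2.line(c,(0,(y-y0)*k),(5,(y-y0)*k),(0,0,255),1)
        if y%20==0: cv2.putText(c,str(y),(7,(y-y0)*k+4),0,.35,(0,0,255),1)
    cv2.imwrite("pics/"+fn,c)
def shot(n): 
    return arm.get_image(n)
E
python3 - <<'E'
from h import *
t=cv2.imread("pics/top0.png")[:,:,::-1]; s=cv2.imread("pics/side0.png")[:,:,::-1]
crop(t,120,170,250,270,6,"ct_pad.png"); crop(t,260,140,360,270,4,"ct_sc.png")
crop(s,190,220,320,330,6,"cs_pad.png"); crop(s,215,90,365,220,5,"cs_sc.png")
E
```

```text
(no output)
```

View pics/ct_pad.png

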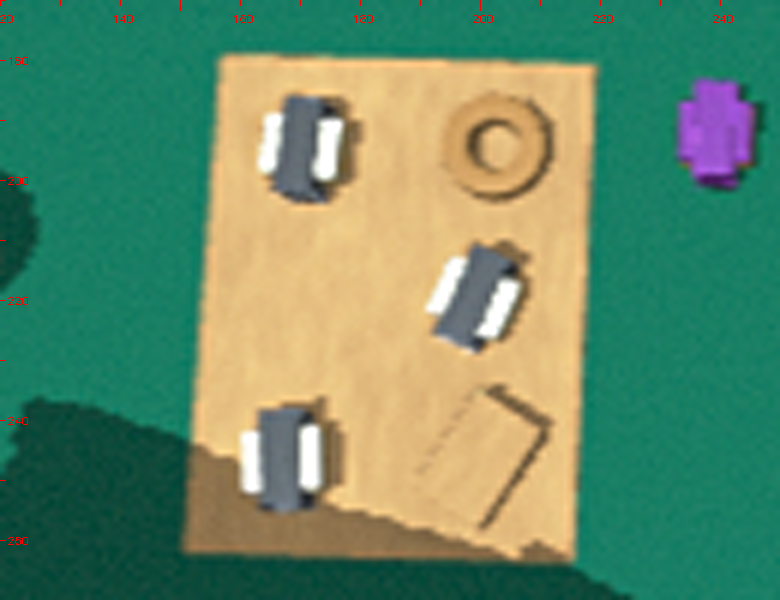

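View pics/ct_sc.png

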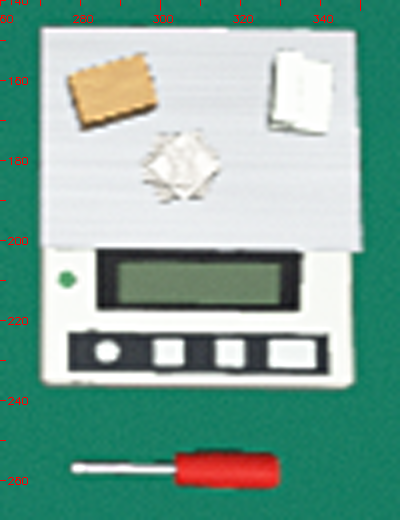

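View pics/cs_pad.png

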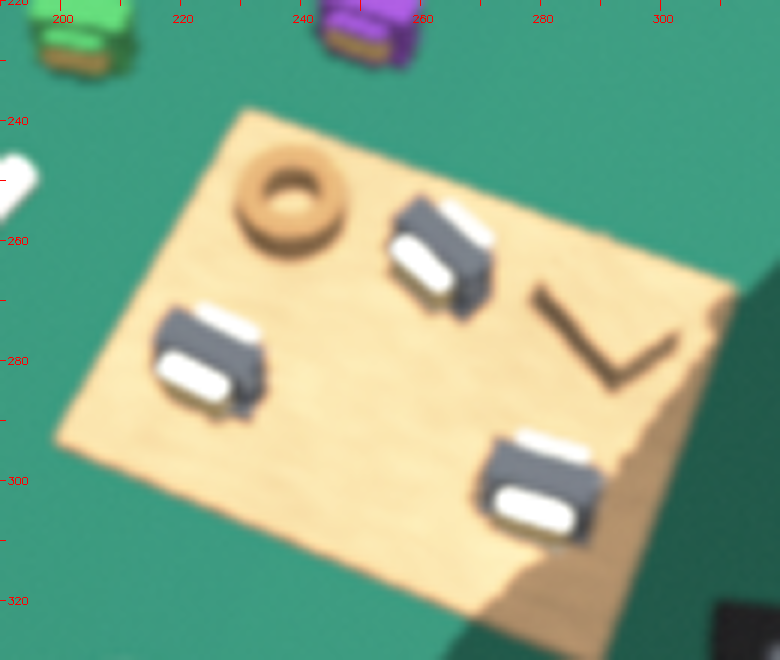

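View pics/cs_sc.png

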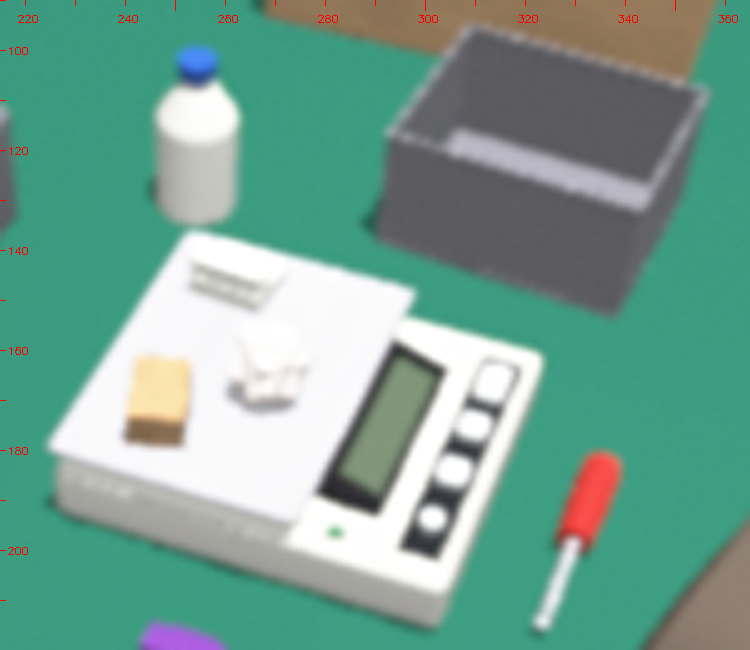

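Run:
```python
from h import *
np.set_printoptions(precision=4,suppress=True)
P=[("top",u,v) for u,v in[(156.5,179),(219,181),(215.5,264),(150.3,262)]]
S=[("side",u,v) for u,v in[(199,293),(231,237),(313,268),(290,331)]]
print("pad top"); print(np.array([atz(*p,.004) for p in P]))
print("pad side"); print(np.array([atz(*p,.004) for p in S]))
P=[(270.5,147),(348.5,147),(350.5,202.5),(270.3,202.5)]
S=[(224,179),(254,136),(297,148),(273,194)]
PS=[P[0],P[1],P[2],P[3]]
print("platform top"); print(np.array([atz("top",*p,.07) for p in P]))
print("platform side"); print(np.array([atz("side",*p,.07) for p in S]))
for n,a,b in[("pl L rear",P[0],S[0]),("R rear",P[1],S[1]),("R front",P[2],S[2]),("L front",P[3],S[3])]: print(n,tri([("top",*a),("side",*b)]))
K=[(286.5,227.8),(301.5,227.8),(317,227.8),(332.5,227.8)]; KS=[(301.2,193.5),(305.5,184),(309.5,175),(313,166)]
for a,b in zip(K,KS): print("key",atz("top",*a,.056),atz("side",*b,.056),tri([("top",*a),("side",*b)]))
```

```text
pad top
[[0.6223 0.4167 0.004 ]
 [0.6153 0.2254 0.004 ]
 [0.366  0.2321 0.004 ]
 [0.3725 0.4241 0.004 ]]
pad side
[[0.6219 0.4161 0.004 ]
 [0.6169 0.2226 0.004 ]
 [0.3652 0.2341 0.004 ]
 [0.3705 0.4241 0.004 ]]
platform top
[[ 0.7026  0.0693  0.07  ]
 [ 0.7017 -0.1594  0.07  ]
 [ 0.5372 -0.1574  0.07  ]
 [ 0.5381  0.0715  0.07  ]]
platform side
[[ 0.7049  0.0713  0.07  ]
 [ 0.6957 -0.1591  0.07  ]
 [ 0.5372 -0.1544  0.07  ]
 [ 0.5422  0.0738  0.07  ]]
pl L rear (array([0.7046, 0.0694, 0.0677]), [np.float64(0.0012624148660228545), np.float64(0.0012624148660229588)])
R rear (array([ 0.6988, -0.1598,  0.0698]), [np.float64(0.002864726015613924), np.float64(0.0028647260156140285)])
R front (array([ 0.5378, -0.1582,  0.0667]), [np.float64(0.00016408505547725754), np.float64(0.00016408505547714307)])
L front (array([0.5406, 0.0717, 0.0676]), [np.float64(0.002178575319451764), np.float64(0.002178575319451542)])
key [0.467  0.0255 0.056 ] [0.4664 0.0276 0.056 ] (array([0.467 , 0.0253, 0.0535]), [np.float64(0.00018356444234188718), np.float64(0.00018356444234194047)])
key [ 0.4668 -0.0173  0.056 ] [ 0.4654 -0.0161  0.056 ] (array([ 0.4663, -0.0176,  0.0545]), [np.float64(0.0006208469157912503), np.float64(0.0006208469157913081)])
key [ 0.4666 -0.0616  0.056 ] [ 0.4647 -0.0594  0.056 ] (array([ 0.466 , -0.0621,  0.0533]), [np.float64(0.0008609524414845138), np.float64(0.000860952441484459)])
key [ 0.4665 -0.1059  0.056 ] [ 0.4654 -0.1041  0.056 ] (array([ 0.4662, -0.1063,  0.0539]), [np.float64(0.00042250723031749037), np.float64(0.00042250723031748603)])
```

Run:
```python
from h import *
np.set_printoptions(precision=3,suppress=True)
s=arm.observe(); M=R.from_rotvec(s["ee_rot"]).as_matrix(); print("tool y",M[:,1],"x",M[:,0])
D={"Ta":((170.5,194.5),(226,278)),"Tb":((199.5,219.5),(263,262)),"Tc":((168,246),(281,297)),"cbpad":((200,246),(291.5,271)),"cbsc":((287.5,162.5),(247,167.5))}
for k,(a,b) in D.items(): x,r=tri([("top",*a),("side",*b)]); print(k,x,r[0])
def yaw(p,q,z):
    a=atz("top",*p,z);b=atz("top",*q,z);d=(b-a)[:2];print(np.degrees(np.arctan2(d[1],d[0])),np.linalg.norm(d))
print("cbpad");yaw((200.5,257.5),(211,241.5),.032);yaw((200.5,235),(211,241),.032)
print("Ta");yaw((170,203),(171,186),.044)
print("Tb");yaw((196,227.5),(203,212),.044)
print("Tc");yaw((168,254.5),(168,238),.044)
print("cbsc");yaw((277,161),(296,154.5),.098);yaw((280,172),(298,166),.098);yaw((280,172),(277,161),.098)
print("bin");print(np.array([atz("top",u,v,.1) for u,v in[(390,180),(453,184),(452,254),(383,251)]]))
t=cv2.imread("pics/top0.png")[:,:,::-1]; sd=cv2.imread("pics/side0.png")[:,:,::-1]
crop(t,268,145,352,205,9,"ct2.png"); crop(sd,235,125,285,185,9,"cs2.png")
```

```text
tool y [ 0.439  0.898 -0.001] x [-0.898  0.439 -0.   ]
Ta [0.567 0.365 0.034] 0.0011686319655326532
Tb [0.495 0.279 0.025] 0.00030414311949021513
Tc [0.417 0.366 0.04 ] 0.0008119300000367397
cbpad [0.417 0.276 0.023] 0.0011481100249433104
cbsc [0.648 0.022 0.096] 0.0006108881043008106
cbpad
-32.812850810332215 0.05424780273899691
-119.49728996669594 0.03543299580386856
Ta
-1.2020514216448008 0.05062259593198126
Tb
-23.155109970030782 0.0489182831118547
Tc
2.1838140550883027 0.04681696313516869
cbsc
-70.83963726186525 0.05751537715954108
-71.40177608051619 0.05402050620883507
14.075914971849354 0.03304916292002897
bin
[[ 0.596 -0.264  0.1  ]
 [ 0.584 -0.44   0.1  ]
 [ 0.39  -0.418  0.1  ]
 [ 0.399 -0.232  0.1  ]]
```

View pics/ct2.png

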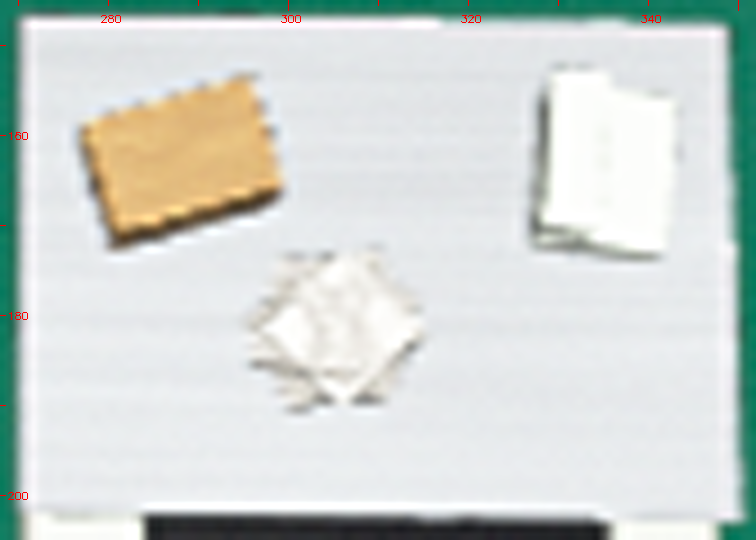

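View pics/cs2.png

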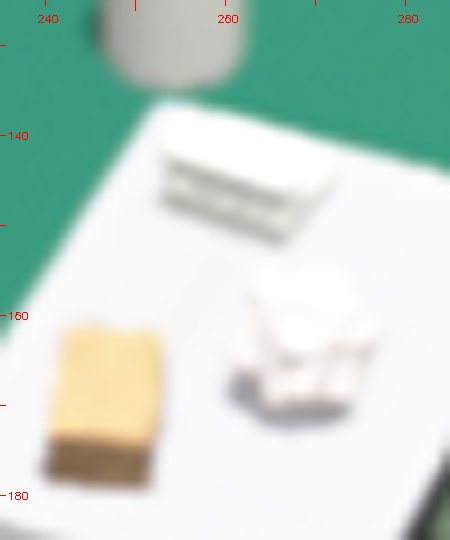

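Run:
```python
from h import *
np.set_printoptions(precision=3,suppress=True)
for k,p,z in[("Ta",(170.5,194.5),.044),("Tb",(199.5,219.5),.044),("Tc",(168,246),.044),("cbpad",(200,246),.032),("cbsc",(287.7,162.5),.098),("foamL",(328.7,162),.104),("foamR",(342,164.5),.086),("ball",(305.5,181.5),.1)]: print(k,atz("top",*p,z))
print(atz("side",267,160,.1),atz("side",264,143,.104))
print(tri([("top",305.5,181.5),("side",267,162)]))
print(tri([("top",329,171),("side",266,147)]), tri([("top",329,153),("side",253,143)]))
```

```text
Ta [0.567 0.363 0.044]
Tb [0.493 0.276 0.044]
Tc [0.417 0.365 0.044]
cbpad [0.417 0.275 0.032]
cbsc [0.648 0.022 0.098]
foamL [ 0.648 -0.093  0.104]
foamR [ 0.645 -0.134  0.086]
ball [ 0.593 -0.027  0.1  ]
[ 0.6   -0.029  0.1  ] [ 0.637 -0.099  0.104]
(array([ 0.597, -0.027,  0.093]), [np.float64(0.002681694597830595), np.float64(0.002681694597830802)])
(array([ 0.626, -0.095,  0.092]), [np.float64(0.0017138175608382804), np.float64(0.0017138175608384918)]) (array([ 0.676, -0.097,  0.093]), [np.float64(0.0010707689139607508), np.float64(0.0010707689139606335)])
```

Candidates (top view). Scraps: cardboard (200,246) on the pad and cardboard (288,162), foam (335,162) and paper (305,181) on the platform. These are not scraps of the job: the tape roll (203,194), the white slab (498,300), and the pieces in the divider box (490,140). Transformers: the grey/white ones at (170,194), (200,219) and (168,246). Their look-alikes are purple at (133,153) and (239,191), and green at (220,150). The crops confirm these choices. I'm starting with the pad cardboard.

```bash
python3 -m creep '[[[3,-5,-1,0,0,-5,0.3],[6,-10,-3,0,0,-5,0.3],[9,-15,-5,0,0,-5,0.3],[12,-20,-7,0,0,-5,0.3],[14.3,-25,-9,0,0,-5,0.3]]]' 20
python3 -m creep '[[[0,-3.6,-1.2,0,0,0,0.3],[0,-3.6,-1.2,0,0,0,0.3],[0,-3.6,-1.2,0,0,0,0.3],[0,-3.6,-1.2,0,0,0,0.3]]]'
python3 - <<'E'
from h import *
crop(shot("top"),120,170,290,290,4,"a1.png");crop(shot("side"),190,220,340,340,4,"a2.png")
s=arm.observe();print(s["position"],R.from_rotvec(s["ee_rot"]).as_matrix()[:,1])
E
```

```text
clock: 0.6
position: [0.3957, 0.3536, 0.1498]
ee_rot: [0.841, 3.027, 0.0]
force: [1.1, -0.2, 0.1]
width: 0.661
clock: 1.0
position: [0.3947, 0.3208, 0.1388]
ee_rot: [0.839, 3.027, 0.002]
force: [-0.5, -0.1, 0.3]
width: 0.652
[0.39460883 0.32095281 0.13877331] [0.5141644  0.8576909  0.00113584]
```

View pics/a1.png

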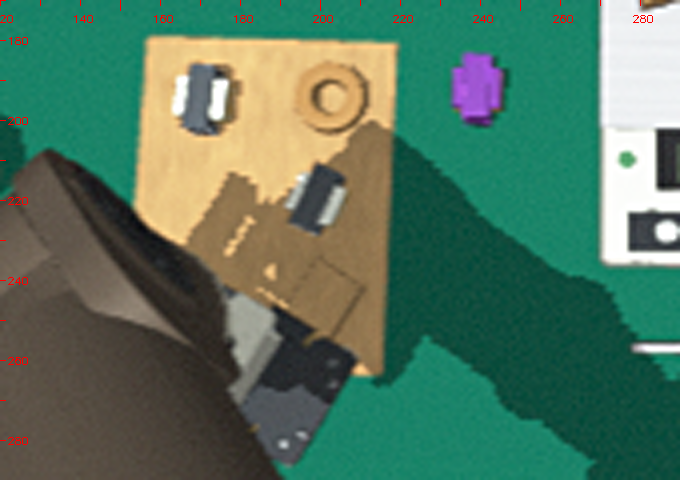

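View pics/a2.png

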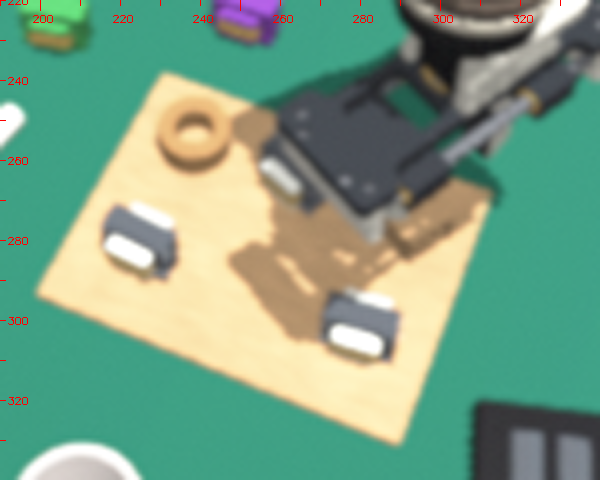

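```bash
python3 -m creep '[[[1,-2.3,0,0,0,0,0.3],[2.2,-4.6,-1,0,0,0,0.3],[2.2,-4.6,-3,0,0,0,0.3],[2.2,-4.6,-4,0,0,0,0.3],[2.2,-4.6,-4,0,0,0,0.3]]]'
```

```text
clock: 1.6
position: [0.4158, 0.2739, 0.0974]
ee_rot: [-0.838, -3.026, 0.003]
force: [0.3, -0.4, 0.2]
width: 0.65
```

```bash
python3 -m creep '[[[0.1,0.1,-2,0,0,0,0.3],[0.1,0.1,-4,0,0,0,0.3],[0.1,0.1,-6,0,0,0,0.3],[0.1,0.1,-7.2,0,0,0,0.3],[0.1,0.1,-7.2,0,0,0,0.3]]]'
python3 -m creep '[[[0,0,0,0,0,0,-0.5],[0,0,0,0,0,0,-0.5],[0,0,0,0,0,0,-0.5],[0,0,0,0,0,0,-0.5],[0,0,0,0,0,0,-0.5]]]' 25
```

```text
clock: 2.1
position: [0.417, 0.2747, 0.0256]
ee_rot: [-0.839, -3.026, 0.002]
force: [-0.3, 0.1, -0.2]
width: 0.652
clock: 2.6
position: [0.4183, 0.2747, 0.0271]
ee_rot: [0.841, 3.026, 0.002]
force: [-0.2, 0.8, 6.3]
width: 0.388
```

```bash
python3 -m creep '[[[0,0,3,0,0,0,-0.5],[0,0,6,0,0,0,-0.5],[0,0,10,0,0,0,-0.5],[0,-3,14,0,0,0,-0.5],[0,-6,16,0,0,0,-0.5]]]'
python3 -m creep '[[[1,-5,0,0,0,0,-0.5],[2,-10,0,0,0,0,-0.5],[3,-15,0,0,0,0,-0.5],[4,-20,0,0,0,0,-0.5],[4,-25,0,0,0,0,-0.5]]]'
python3 -m creep '[[[1,-5,0,0,0,0,-0.5],[2,-10,0,0,0,0,-0.5],[3,-15,0,0,0,0,-0.5],[4,-20,0,0,0,0,-0.5],[4,-25,0,0,0,0,-0.5]]]'
```

```text
clock: 3.1
position: [0.4188, 0.2148, 0.1896]
ee_rot: [0.838, 3.025, 0.005]
force: [0.8, -0.1, 0.0]
width: 0.387
clock: 3.6
position: [0.4585, -0.0338, 0.1868]
ee_rot: [0.84, 3.026, 0.001]
force: [1.0, -0.1, -1.1]
width: 0.393
clock: 4.1
position: [0.4986, -0.2795, 0.1865]
ee_rot: [0.839, 3.027, 0.001]
force: [1.4, 0.8, 0.5]
width: 0.391
```

```bash
python3 -m creep '[[[0,-4,0,0,0,0,-0.5],[-0.6,-6,0,0,0,0,-0.5],[-0.6,-6,-3,0,0,0,-0.5],[-0.6,-6,-5.8,0,0,0,-0.5],[-0.6,-6,-5.8,0,0,0,-0.5]]]'
python3 -m creep '[[[0,0,0,0,0,0,0.3],[0,0,0,0,0,0,0.3],[0,0,0,0,0,0,0.3],[0,0,4,0,0,0,0.3],[0,4,8,0,0,0,0.3]]]'
```

```text
clock: 4.6
position: [0.4894, -0.3364, 0.1251]
ee_rot: [-0.84, -3.021, -0.003]
force: [-0.4, 0.4, -0.6]
width: 0.396
clock: 5.1
position: [0.4907, -0.3068, 0.2058]
ee_rot: [0.85, 3.023, -0.005]
force: [1.2, 0.7, 1.2]
width: 0.649
```

Run:
```python
from h import *
a=shot("top");b=shot("side")
cv2.imwrite("pics/b1.png",a[:,:,::-1]);cv2.imwrite("pics/b2.png",b[:,:,::-1])
```

```text
(no output)
```

View pics/b1.png

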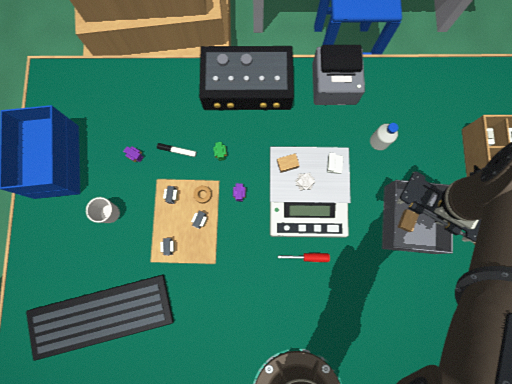

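View pics/b2.png

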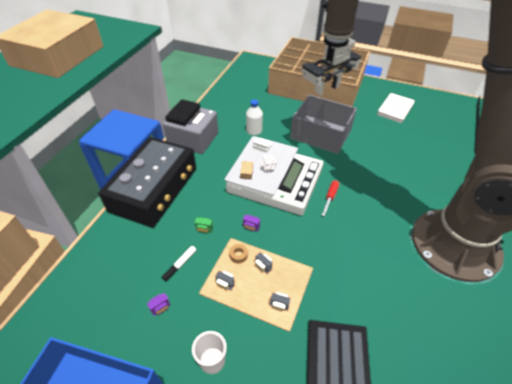

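```bash
python3 -m creep '[[[3,4,0,0,0,8,0.4],[6,8,0,0,0,16,0.4],[10,13,0,0,0,24,0.4],[13,17,-1,0,0,30,0.4],[15.7,19.3,-2,0,0,30,0.4]]]'
python3 -m creep '[[[0,0,0,0,0,0,0.4],[0,0,0,0,0,0,0.4]]]'
python3 - <<'E'
from h import *
s=arm.observe();print(s["position"],R.from_rotvec(s["ee_rot"]).as_matrix()[:,1])
E
```

```text
clock: 5.7
position: [0.6493, -0.1084, 0.1853]
ee_rot: [0.022, 3.139, 0.001]
force: [0.3, -1.4, 0.6]
width: 0.701
clock: 5.9
position: [0.6482, -0.1092, 0.1834]
ee_rot: [-0.025, -3.141, 0.0]
force: [-0.0, -0.8, 0.3]
width: 0.699
[ 0.6481674  -0.10921811  0.18344883] [ 1.58768563e-02  9.99873953e-01 -5.63955734e-05]
```

```bash
python3 -m creep '[[[0,-0.5,-3,0,0,1,0.4],[0,-0.5,-6,0,0,1,0.4],[0,-0.5,-8,0,0,1,0.4],[0,-0.5,-9.3,0,0,1,0.4],[0,-0.5,-9.3,0,0,1,0.4]]]'
python3 -m creep '[[[0,0,0,0,0,0,-0.5],[0,0,0,0,0,0,-0.5],[0,0,0,0,0,0,-0.5],[0,0,0,0,0,0,-0.5],[0,0,0,0,0,0,-0.5]]]' 20
```

```text
clock: 6.4
position: [0.6463, -0.1167, 0.09]
ee_rot: [-0.004, -3.139, 0.001]
force: [0.4, -0.3, -0.2]
width: 0.7
clock: 6.9
position: [0.648, -0.1154, 0.0916]
ee_rot: [0.002, 3.141, 0.0]
force: [-0.5, 0.2, 0.6]
width: 0.313
```

```bash
python3 -m creep '[[[0,0,0,0,0,0,-0.6],[0,0,0,0,0,0,-0.6]]]'
python3 - <<'E'
from h import *
crop(shot("top"),260,120,400,220,5,"c1.png");crop(shot("side"),215,90,345,200,5,"c2.png")
E
```

```text
clock: 7.1
position: [0.6478, -0.1154, 0.0912]
ee_rot: [0.002, 3.142, 0.0]
force: [0.5, 0.5, 0.3]
width: 0.207
```

View pics/c2.png

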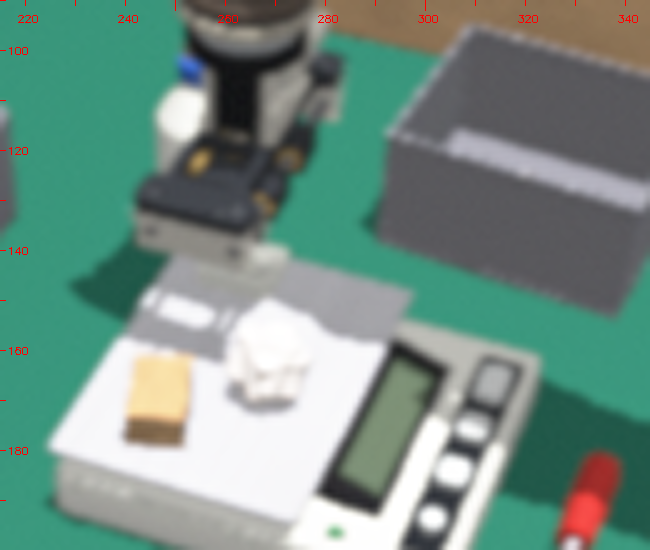

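View pics/c1.png

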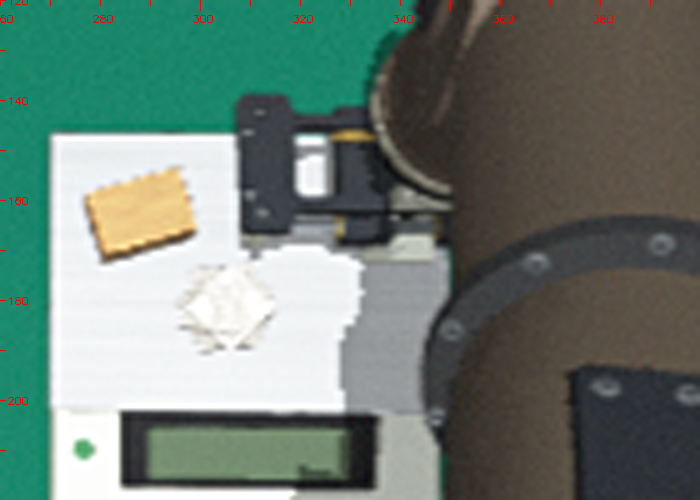

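```bash
python3 -m creep '[[[0,0,0,0,0,0,-0.8],[0,0,0,0,0,0,-0.8],[0,0,0,0,0,0,-0.8]]]'
python3 -m creep '[[[0,0,2,0,0,0,-0.8],[0,0,4,0,0,0,-0.8],[0,0,7,0,0,0,-0.8]]]'
python3 - <<'E'
from h import *
crop(shot("top"),260,120,400,220,5,"d1.png");crop(shot("side"),215,90,345,200,5,"d2.png")
E
```

```text
clock: 7.5
position: [0.6478, -0.1155, 0.0911]
ee_rot: [-0.002, -3.142, -0.0]
force: [-0.4, 0.1, -0.5]
width: 0.179
clock: 7.8
position: [0.6468, -0.1153, 0.1605]
ee_rot: [-0.002, -3.139, -0.0]
force: [-0.2, -1.1, 0.5]
width: 0.182
```

View pics/d2.png

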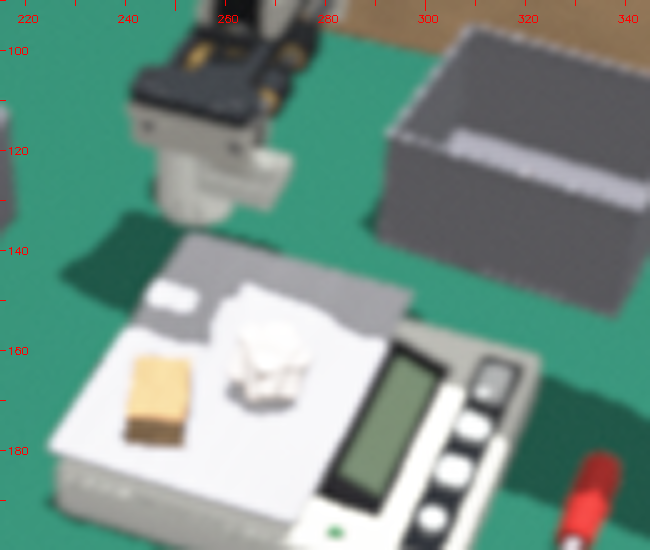

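View pics/d1.png

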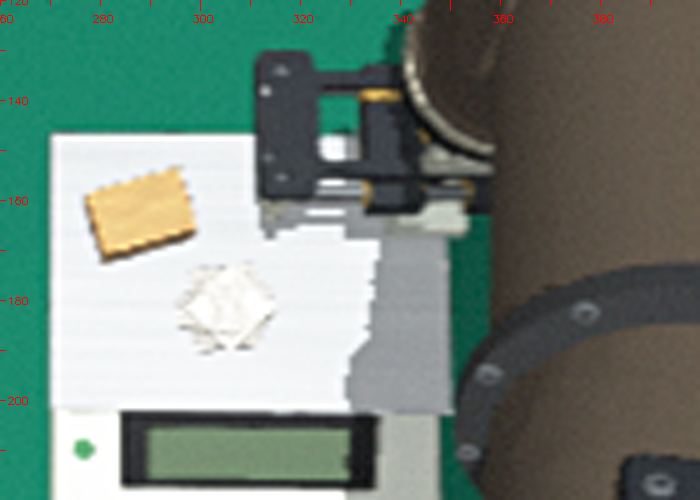

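```bash
python3 -m creep '[[[-4,0,2,0,0,0,-0.8],[-8,-2,4,0,0,0,-0.8],[-11,-6,4,0,0,0,-0.8],[-14,-11,4,0,0,0,-0.8],[-15.5,-16,4,0,0,0,-0.8]]]' 25
python3 -m creep '[[[0,-3,0,0,0,0,-0.8],[0,-6,0,0,0,0,-0.8],[0,-6.3,0,0,0,0,-0.8]]]'
python3 - <<'E'
from h import *
crop(shot("top"),340,120,500,270,4,"e1.png");crop(shot("side"),255,30,385,160,4,"e2.png")
print(arm.observe()["position"])
E
```

```text
clock: 8.4
position: [0.4941, -0.2663, 0.2013]
ee_rot: [0.0, 3.142, 0.001]
force: [1.1, -0.1, -0.2]
width: 0.182
clock: 8.7
position: [0.4944, -0.3334, 0.2009]
ee_rot: [-0.011, -3.141, 0.004]
force: [-0.3, 0.0, 0.4]
width: 0.179
[ 0.49553391 -0.3293458   0.20054002]
```

View pics/e2.png

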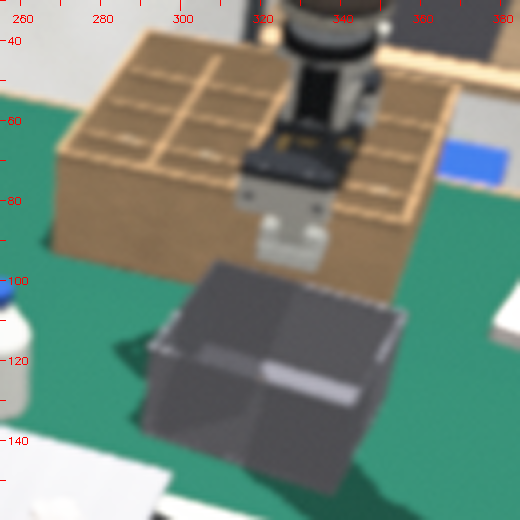

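```bash
python3 -m creep '[[[-0.5,-0.6,-3,0,0,0,-0.8],[-0.5,-0.6,-6,0,0,0,-0.8],[-0.5,-0.6,-7,0,0,0,-0.8],[-0.5,-0.6,-7,0,0,0,0.2],[-0.5,-0.6,-7,0,0,0,0.2]]]' 25
python3 -m creep '[[[0,0,0,0,0,0,0.2],[0,0,0,0,0,0,0.2],[0,0,4,0,0,0,0.4],[1,2,7,0,0,0,0.4],[3,5,7,0,0,0,0.4]]]'
python3 - <<'E'
from h import *
a=shot("top");b=shot("side")
crop(a,260,120,470,270,3,"f1.png");crop(b,215,80,365,220,4,"f2.png")
E
```

```text
clock: 9.3
position: [0.4919, -0.3343, 0.1321]
ee_rot: [0.0, 3.141, -0.0]
force: [0.7, 0.0, 1.5]
width: 0.304
clock: 9.8
position: [0.5221, -0.2883, 0.2065]
ee_rot: [0.01, 3.134, -0.007]
force: [1.5, 0.3, -1.0]
width: 0.689
```

View pics/f1.png

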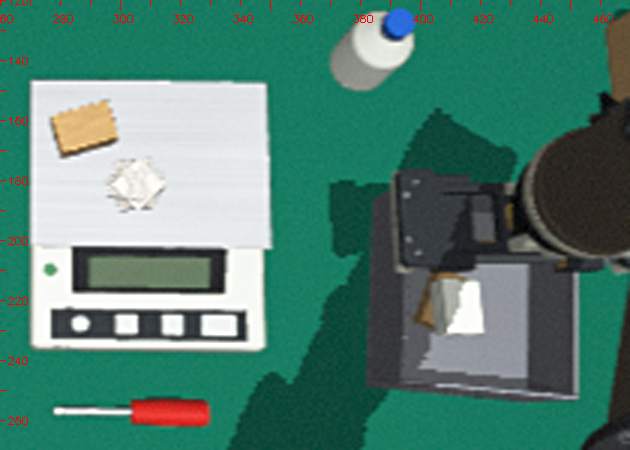

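View pics/f2.png

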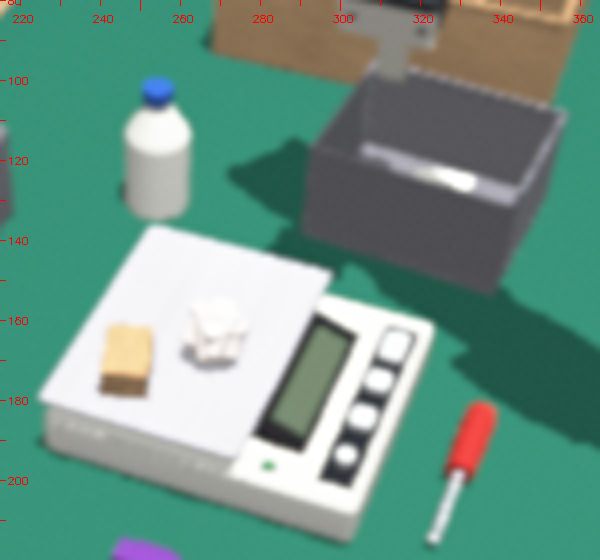

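```bash
python3 -m creep '[[[0,5,0,0,0,0,0.7],[2,10,0,0,0,0,0.7],[4,15,0,0,0,0,0.7],[6,20,-1,0,0,0,0.7],[7.3,26.1,-3,0,0,0,0.7]]]'
python3 -m creep '[[[0,1,-2,0,0,0,0.7],[0,1,-2,0,0,0,0.7]]]'
```

```text
clock: 10.4
position: [0.5897, -0.0476, 0.1802]
ee_rot: [0.002, 3.138, 0.0]
force: [1.4, -0.2, 0.2]
width: 0.85
clock: 10.6
position: [0.5865, -0.0362, 0.1569]
ee_rot: [0.006, -3.138, -0.001]
force: [-1.0, -1.1, 0.4]
width: 0.85
```

```bash
python3 -m creep '[[[0.9,0.9,-1,0,0,0,0.7],[0.9,0.9,-3,0,0,0,0.7],[0.9,0.9,-5,0,0,0,0.7],[0.9,0.9,-6.3,0,0,0,0.7],[0.9,0.9,-6.3,0,0,0,0.7]]]'
python3 -m creep '[[[0,0,0,0,0,0,-0.8],[0,0,0,0,0,0,-0.8],[0,0,0,0,0,0,-0.8],[0,0,0,0,0,0,-0.8],[0,0,0,0,0,0,-0.8]]]' 20
python3 -m creep '[[[0,0,0,0,0,0,-0.8],[0,0,0,0,0,0,-0.8]]]'
```

```text
clock: 11.1
position: [0.5962, -0.0317, 0.0947]
ee_rot: [-0.005, -3.139, 0.001]
force: [-0.5, 1.0, -0.2]
width: 0.849
clock: 11.6
position: [0.5977, -0.0297, 0.0971]
ee_rot: [0.001, 3.14, 0.001]
force: [-1.3, 2.2, 6.5]
width: 0.512
clock: 11.8
position: [0.5976, -0.0297, 0.097]
ee_rot: [0.001, 3.14, 0.001]
force: [0.1, 1.3, 7.1]
width: 0.504
```

```bash
python3 -m creep '[[[0,0,3,0,0,0,-0.8],[0,0,7,0,0,0,-0.8],[-2,-4,10,0,0,0,-0.8],[-5,-9,10,0,0,0,-0.8],[-7,-14,10,0,0,0,-0.8]]]'
python3 -m creep '[[[-2,-4,0,0,0,0,-0.8],[-3,-9,0,0,0,0,-0.8],[-3.5,-14,0,0,0,0,-0.8],[-3.5,-16,-2,0,0,0,-0.8],[-3.5,-16,-4,0,0,0,-0.8]]]'
```

```text
clock: 12.3
position: [0.5326, -0.1572, 0.1974]
ee_rot: [-0.001, 3.139, -0.0]
force: [0.7, -0.6, -0.3]
width: 0.507
clock: 12.8
position: [0.4969, -0.3217, 0.1563]
ee_rot: [0.011, 3.14, -0.005]
force: [-0.5, 0.1, -0.2]
width: 0.509
```

```bash
python3 -m creep '[[[-1.2,-1.5,-2,0,0,0,-0.8],[-1.2,-1.5,-2,0,0,0,-0.8],[-1.2,-1.5,-2,0,0,0,0.4],[-1.2,-1.5,-2,0,0,0,0.4],[-1.2,-1.5,-2,0,0,0,0.4]]]'
python3 -m creep '[[[0,0,0,0,0,0,0.6],[0,0,3,0,0,0,0.6],[0,2,6,0,0,0,0.6],[2,6,6,0,0,0,0.4],[3,11,6,0,0,0,0.4]]]'
python3 - <<'E'
from h import *
a=shot("top");b=shot("side")
crop(a,260,120,470,270,3,"g1.png");crop(b,190,80,365,340,2,"g2.png")
E
```

```text
clock: 13.3
position: [0.4872, -0.3309, 0.1371]
ee_rot: [-0.0, 3.14, -0.001]
force: [0.4, -0.1, -0.2]
width: 0.687
clock: 13.8
position: [0.5175, -0.2228, 0.1976]
ee_rot: [0.006, 3.138, -0.003]
force: [1.6, 1.4, -0.5]
width: 0.708
```

View pics/g1.png

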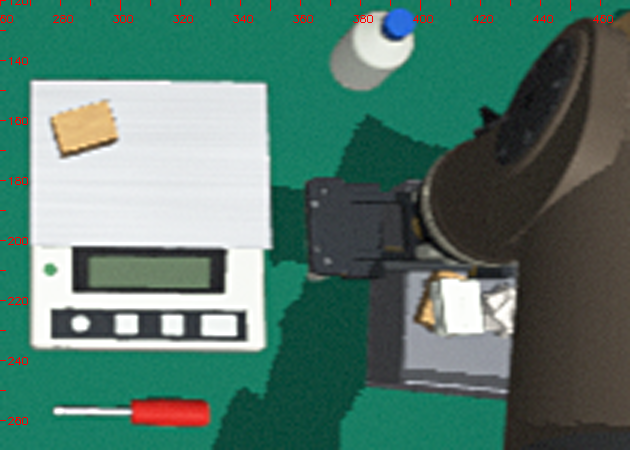

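View pics/g2.png

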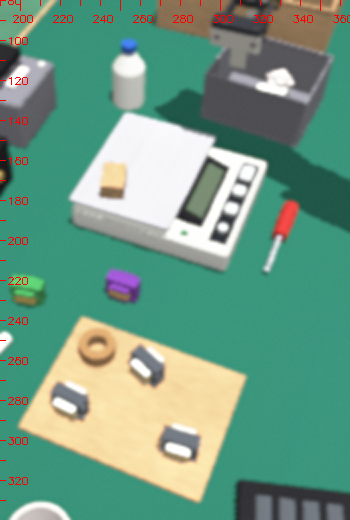

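```bash
python3 -m creep '[[[2,5,0,0,0,8,0.8],[5,10,0,0,0,16,0.8],[8,15,0,0,0,18,0.8],[11,20,-1,0,0,18,0.8],[13,24.5,-3,0,0,18,0.8]]]'
python3 -m creep '[[[0,0,-2,0,0,0,0.8],[0,0,-2,0,0,0,0.8]]]'
python3 - <<'E'
from h import *
s=arm.observe();print(s["position"],R.from_rotvec(s["ee_rot"]).as_matrix()[:,1])
E
```

```text
clock: 14.4
position: [0.6342, -0.0025, 0.1765]
ee_rot: [-0.49, 3.1, -0.0]
force: [0.6, -0.5, -0.3]
width: 0.903
clock: 14.6
position: [0.6307, -0.0026, 0.1525]
ee_rot: [0.495, -3.098, -0.001]
force: [0.0, -0.9, 0.0]
width: 0.901
[ 0.63072598 -0.00257747  0.15250169] [-0.31136328  0.95028998  0.00136689]
```

```bash
python3 -m creep '[[[1.7,2.4,0,0,0,0,0.8],[1.7,2.4,-2,0,0,0,0.8],[1.7,2.4,-4,0,0,0,0.8],[1.7,2.4,-6.1,0,0,0,0.8],[1.7,2.4,-6.1,0,0,0,0.8]]]'
python3 -m creep '[[[0,0,0,0,0,0,-0.4],[0,0,0,0,0,0,-0.4],[0,0,0,0,0,0,-0.4],[0,0,0,0,0,0,-0.4],[0,0,0,0,0,0,-0.4]]]' 25
python3 -m creep '[[[0,0,0,0,0,0,-0.4],[0,0,2,0,0,0,-0.4],[0,0,5,0,0,0,-0.4],[0,0,9,0,0,0,-0.4]]]'
```

```text
clock: 15.1
position: [0.6473, 0.0175, 0.0926]
ee_rot: [0.486, -3.1, 0.001]
force: [-0.3, -0.6, 0.2]
width: 0.898
clock: 15.6
position: [0.6494, 0.0194, 0.0946]
ee_rot: [-0.49, 3.102, 0.0]
force: [-0.1, -1.0, 5.2]
width: 0.513
clock: 16.0
position: [0.6478, 0.0194, 0.1834]
ee_rot: [0.489, -3.099, -0.0]
force: [1.2, -0.3, 0.4]
width: 0.302
```

Run:
```python
from h import *
a=shot("top");b=shot("side")
crop(a,200,110,400,270,4,"i1.png");crop(b,190,80,365,230,4,"i2.png")
```

```text
(no output)
```

View pics/i1.png

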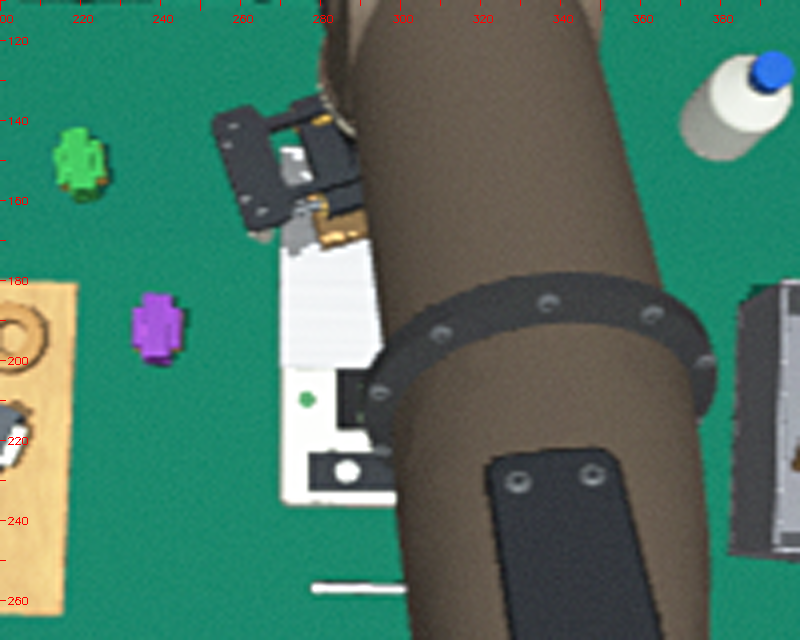

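View pics/i2.png

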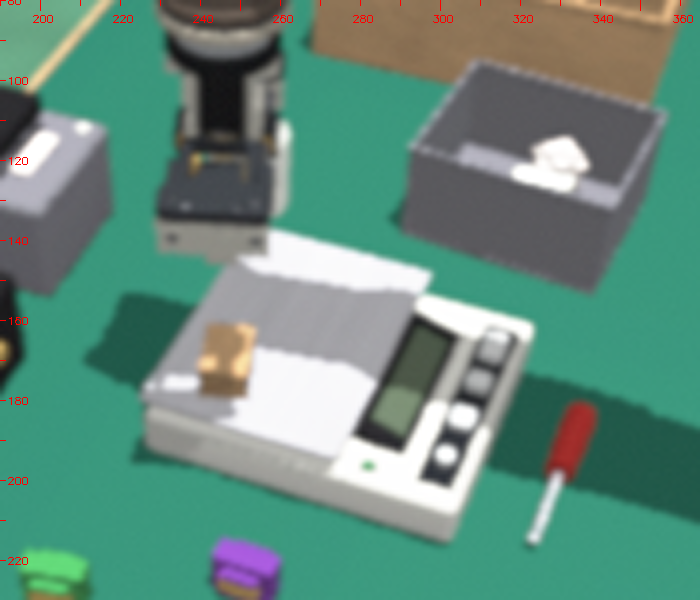

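```bash
python3 -m creep '[[[-3,-5,2,0,0,0,0.3],[-6,-10,2,0,0,0,0.3],[-8,-15,2,0,0,0,0.3],[-11,-20,2,0,0,0,0.3],[-13,-25,2,0,0,0,0.3]]]'
python3 - <<'E'
from h import *
a=shot("top");b=shot("side")
crop(a,262,142,352,208,8,"j1.png");crop(b,220,125,300,205,8,"j2.png")
E
```

```text
clock: 16.6
position: [0.5322, -0.2, 0.204]
ee_rot: [-0.49, 3.103, 0.0]
force: [1.1, -0.6, 0.3]
width: 0.643
```

View pics/j1.png

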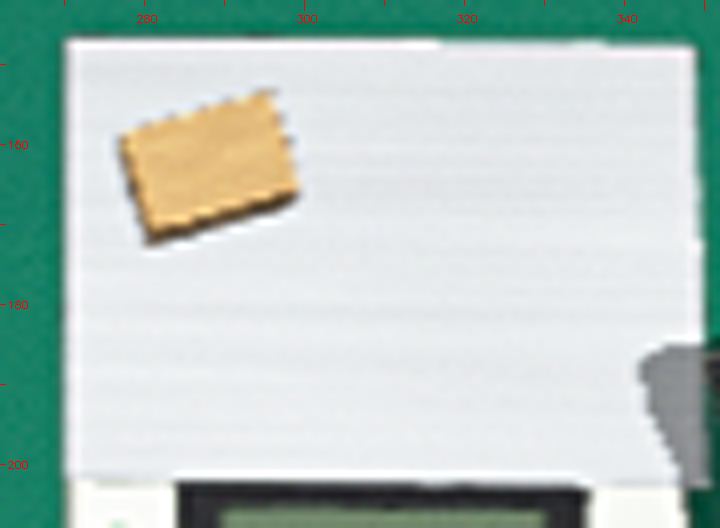

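View pics/j2.png

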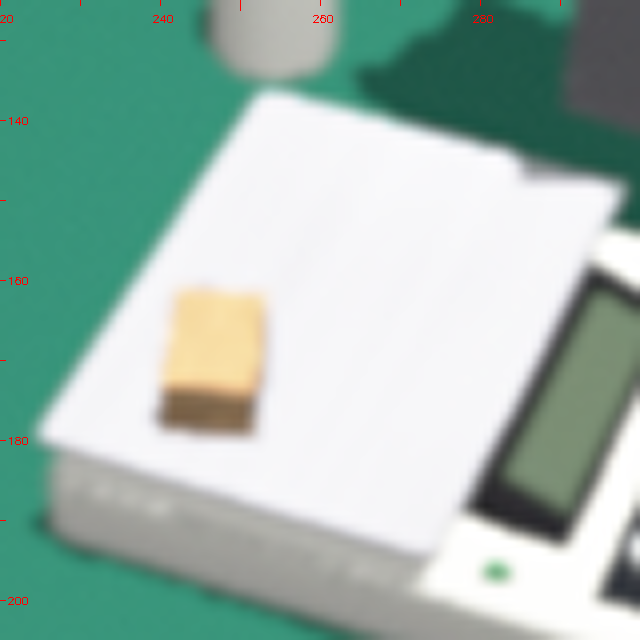

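```bash
python3 -m creep '[[[2,5,0,0,0,0,0.8],[5,10,0,0,0,0,0.8],[8,15,0,0,0,0,0.8],[10,20,-1,0,0,0,0.8],[11.5,22.3,-4,0,0,0,0.8]]]'
python3 -m creep '[[[0,0,-2,0,0,0,0.8],[0,0,-3,0,0,0,0.8],[0,0,-3,0,0,0,0.8]]]'
python3 - <<'E'
from h import *
s=arm.observe();print(s["position"],s["joints"])
for p in [(287.3,162.5)]: print(atz("top",*p,.098))
print(tri([("top",287.3,162.5),("side",246.8,167.3)]))
E
```

```text
clock: 17.2
position: [0.6465, 0.0194, 0.1724]
ee_rot: [-0.491, 3.097, 0.001]
force: [-0.2, 0.5, 0.7]
width: 0.899
clock: 17.5
position: [0.6426, 0.0146, 0.1387]
ee_rot: [0.488, -3.1, 0.001]
force: [-0.7, -0.8, 0.1]
width: 0.898
[0.64259003 0.01463606 0.1386785 ] [-0.2030446   0.53947593  0.145518    1.63044747 -0.08867338  0.98146639
  1.85448681]
[0.64824011 0.02314909 0.098     ]
(array([0.64801693, 0.02309776, 0.09781976]), [np.float64(0.00026484751782787305), np.float64(0.00026484751782766185)])
```

```bash
python3 -m creep '[[[0.5,0.8,-1,0,0,0,0.8],[0.5,0.8,-3,0,0,0,0.8],[0.5,0.8,-5,0,0,0,0.8],[0.5,0.8,-5,0,0,0,0.8]]]'
python3 -m creep '[[[0,0,0,0,0,0,0.8],[0,0,0,0,0,0,0.2]]]' 25
for i in 1 2 3; do python3 -m creep '[[[0,0,0,0,0,0,0],[0,0,0,0,0,0,0]]]' 25; done
```

```text
clock: 17.9
position: [0.6477, 0.0233, 0.0886]
ee_rot: [0.488, -3.101, -0.0]
force: [-1.0, -0.2, -0.9]
width: 0.899
clock: 18.1
position: [0.6499, 0.0235, 0.0918]
ee_rot: [-0.488, 3.101, -0.0]
force: [-1.2, 0.3, -0.7]
width: 0.852
clock: 18.3
position: [0.6494, 0.0237, 0.0912]
ee_rot: [-0.489, 3.102, 0.0]
force: [0.0, 0.2, 0.1]
width: 0.689
clock: 18.5
position: [0.6492, 0.0237, 0.0908]
ee_rot: [-0.49, 3.102, -0.0]
force: [-0.6, -0.4, 4.3]
width: 0.603
clock: 18.7
position: [0.6492, 0.0237, 0.0908]
ee_rot: [-0.49, 3.102, 0.0]
force: [-0.3, 0.0, 5.6]
width: 0.6
```

```bash
python3 -m creep '[[[0,0,1,0,0,0,0],[0,0,3,0,0,0,0],[0,0,5,0,0,0,0]]]' 30
python3 -m creep '[[[0,0,3,0,0,0,0],[-2,-4,5,0,0,0,0],[-5,-8,5,0,0,0,0],[-8,-13,5,0,0,0,0]]]' 30
```

```text
clock: 19.0
position: [0.6484, 0.0237, 0.1409]
ee_rot: [0.49, -3.102, -0.0]
force: [0.4, -0.2, 0.0]
width: 0.599
clock: 19.4
position: [0.5724, -0.0999, 0.1915]
ee_rot: [-0.492, 3.101, -0.0]
force: [-0.2, -1.6, -0.4]
width: 0.599
```

```bash
python3 -m creep '[[[-2,-5,0,0,0,0,0],[-5,-10,0,0,0,0,0],[-8,-15,0,0,0,0,0],[-11,-20,0,0,0,0,0],[-12,-23,0,0,0,0,0]]]' 30
python3 -m creep '[[[0,0,-3,0,0,0,0],[0,0,-6,0,0,0,0],[0,0,-6.5,0,0,0,0],[0,0,-6.5,0,0,0,0.8],[0,0,-6.5,0,0,0,0.8]]]' 30
python3 -m creep '[[[0,0,0,0,0,0,0.8],[0,0,2,0,0,0,0.8],[0,0,6,0,0,0,0.8],[0,4,8,0,0,0,0.8],[-2,8,8,0,0,0,-1]]]' 30
python3 - <<'E'
from h import *
a=shot("top");b=shot("side")
cv2.imwrite("pics/k1.png",a[:,:,::-1]);crop(b,190,80,365,230,4,"k2.png")
E
```

```text
clock: 19.9
position: [0.4556, -0.3213, 0.1909]
ee_rot: [-0.49, 3.103, 0.0]
force: [1.6, -0.9, 0.3]
width: 0.601
clock: 20.4
position: [0.4582, -0.3202, 0.1266]
ee_rot: [-0.491, 3.102, -0.001]
force: [0.9, 0.6, 0.2]
width: 0.732
clock: 20.9
position: [0.4412, -0.2404, 0.2093]
ee_rot: [-0.488, 3.096, -0.007]
force: [1.7, 1.8, 0.1]
width: 0.857
```

View pics/k1.png

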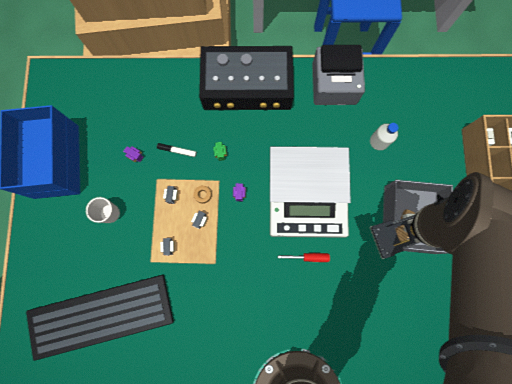

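View pics/k2.png

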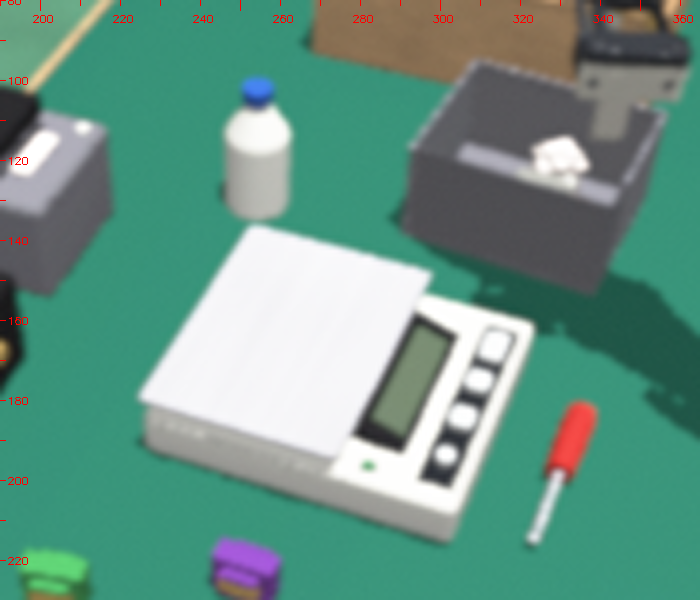

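```bash
python3 -m creep '[[[1,5,0,0,0,-8,-1],[2,10,0,0,0,-16,-1],[2.5,15,0,0,0,-18,-1],[2.5,20,-2,0,0,-18,-1],[2.5,22.3,-5,0,0,-18,-1]]]' 10
python3 -m creep '[[[0,0,-3,0,0,0,-1],[0,0,-5,0,0,0,-1],[0,0,-5,0,0,0,-1],[0,0,-5,0,0,0,-1]]]'
```

```text
clock: 21.5
position: [0.465, -0.0164, 0.16]
ee_rot: [-0.001, 3.134, 0.002]
force: [0.2, 0.4, -0.9]
width: 0.341
clock: 21.9
position: [0.4628, -0.0198, 0.1084]
ee_rot: [0.002, 3.141, -0.0]
force: [0.6, -0.6, -0.4]
width: 0.013
```

```bash
python3 -m creep '[[[0.3,0.25,-1.5,0,0,0,-1],[0.3,0.25,-3,0,0,0,-1],[0.3,0.25,-3,0,0,0,-1]]]'
python3 -m creep '[[[0,0,-0.3,0,0,0,-1],[0,0,-0.5,0,0,0,-1],[0,0,-0.5,0,0,0,-1]]]'
```

```text
clock: 22.2
position: [0.4655, -0.0173, 0.0778]
ee_rot: [0.003, 3.141, 0.0]
force: [-0.3, 0.9, 0.2]
width: 0.005
clock: 22.5
position: [0.4656, -0.0172, 0.073]
ee_rot: [0.002, 3.141, 0.0]
force: [-0.2, -0.8, -0.5]
width: 0.008
```

Run:
```python
from h import *
crop(shot("top"),260,130,400,250,4,"l1.png");crop(shot("side"),245,130,355,220,6,"l2.png")
```

```text
(no output)
```

View pics/l2.png

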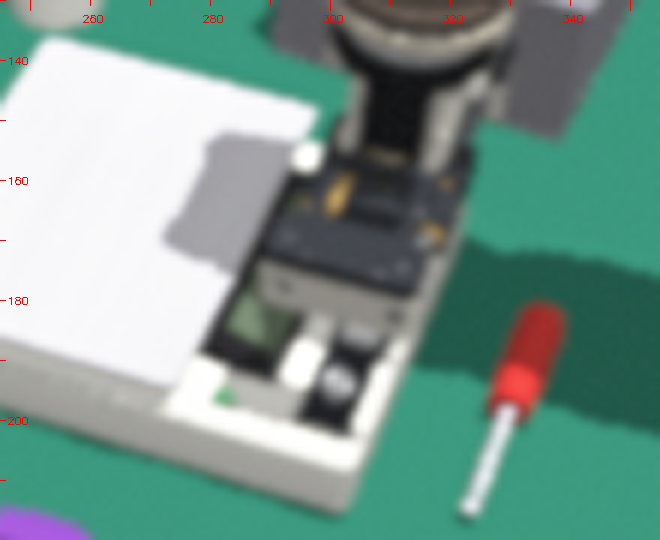

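```bash
python3 -m creep '[[[0,0,-0.2,0,0,0,-1],[0,0,-0.2,0,0,0,-1]]]'
python3 -m creep '[[[0,0,-0.2,0,0,0,-1],[0,0,-0.2,0,0,0,-1]]]'
python3 -m creep '[[[0,0,-0.15,0,0,0,-1],[0,0,-0.15,0,0,0,-1],[0,0,-0.15,0,0,0,-1]]]'
```

```text
clock: 22.8
position: [0.4652, -0.017, 0.0704]
ee_rot: [-0.002, -3.142, -0.0]
force: [-1.4, 0.0, 0.5]
width: 0.003
clock: 23.0
position: [0.4651, -0.017, 0.0682]
ee_rot: [-0.002, -3.141, -0.0]
force: [-0.2, 0.5, 0.1]
width: 0.006
clock: 23.3
position: [0.4652, -0.0171, 0.0669]
ee_rot: [-0.002, -3.141, -0.0]
force: [0.3, -0.1, -0.0]
width: 0.006
```

```bash
for i in 1 2; do python3 -m creep '[[[0,0,-0.1,0,0,0,-1],[0,0,-0.2,0,0,0,-1],[0,0,-0.2,0,0,0,-1]]]'; done
python3 - <<'E'
from h import *
print([np.round(arm.observe()["force"],1) for _ in range(3)])
crop(shot("top"),260,130,400,250,4,"m1.png");crop(shot("side"),245,130,355,220,6,"m2.png")
E
```

```text
clock: 23.6
position: [0.4652, -0.0171, 0.0649]
ee_rot: [-0.002, -3.141, -0.0]
force: [0.4, 0.4, -0.3]
width: 0.001
clock: 23.9
position: [0.4652, -0.0171, 0.0628]
ee_rot: [-0.002, -3.141, -0.0]
force: [0.5, 0.8, -0.6]
width: 0.002
[array([ 0.5,  0.8, -0.6]), array([ 0.5,  0.8, -0.6]), array([ 0.5,  0.8, -0.6])]
```

View pics/m2.png

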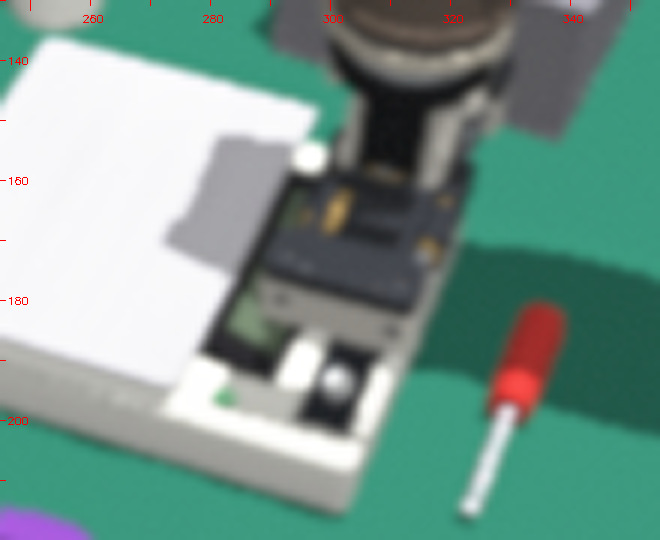

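View pics/m1.png

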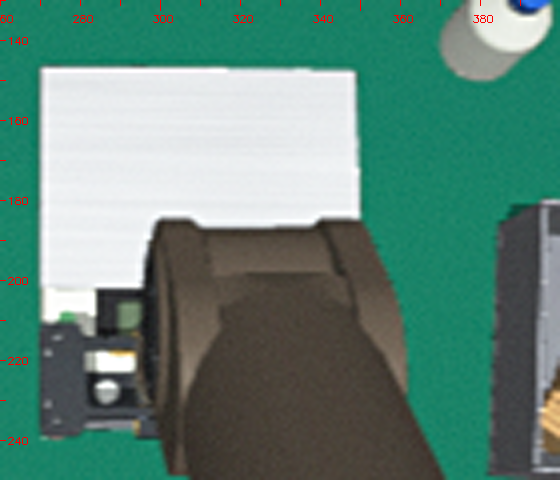

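Run:
```python
from h import *
# f2: TCP .5221,-.2883,.2065 width .69 ; left finger (+y) at y+0.032
for dz in(0,.01,.017,.03): print(dz,proj("side",[.522,-.288+.032+.009,.2065-dz]))
# k2: TCP .4412,-.2404,.2093 w .857 jaw 108
d=np.array([-.31,.95])*(.0394+.009)
for dz in(0,.01,.017,.03): print(dz,proj("side",[.4412+d[0],-.2404+d[1],.2093-dz]))
b=cv2.imread("pics/k2.png");
for dz in(0,.01,.017,.03):print(dz,proj("side",[.4652,-.0171,.0628-dz]))
```

```text
0 [313.80508039  99.64976961]
0.01 [313.41097488 102.29363417]
0.017 [313.13805332 104.12453384]
0.03 [312.63752856 107.4823141 ]
0 [339.37815806 114.50546235]
0.01 [338.79431239 117.18405455]
0.017 [338.39021374 119.03799568]
0.03 [337.64958329 122.43589186]
0 [305.90607927 182.30105983]
0.01 [305.54756399 184.51080213]
0.017 [305.29940048 186.04038103]
0.03 [304.8445177  188.84409341]
```

The fingertips show at about TCP height in the side view, not 17 mm ahead of it, and the grasps and the missing contact force agree with that. I'll keep going down under force feedback.

```bash
for i in 1 2; do python3 -m creep '[[[0,0,-0.1,0,0,0,-1],[0,0,-0.2,0,0,0,-1],[0,0,-0.2,0,0,0,-1]]]'|grep -E "posi|force"; done
for i in 1 2 ; do python3 -m creep '[[[0,0,-0.1,0,0,0,-1],[0,0,-0.1,0,0,0,-1]]]' |grep -E "posi|force"; done
```

```text
position: [0.4652, -0.0171, 0.0608]
force: [0.4, -0.4, -0.2]
position: [0.4652, -0.0171, 0.0588]
force: [0.1, 0.6, 0.3]
position: [0.4652, -0.017, 0.0579]
force: [0.1, 0.3, 0.3]
position: [0.4652, -0.0171, 0.0569]
force: [0.3, 0.4, -0.6]
```

```bash
for i in 1 2 3 4 5; do python3 -m creep '[[[0,0,-0.1,0,0,0,-1],[0,0,-0.1,0,0,0,-1]]]' |grep -E "posi|force"; done
```

```text
position: [0.4652, -0.0171, 0.0559]
force: [0.0, -0.5, 0.5]
position: [0.4652, -0.017, 0.0549]
force: [0.1, 0.5, -0.4]
position: [0.4652, -0.0171, 0.0539]
force: [-0.2, 0.3, -0.1]
position: [0.4652, -0.0171, 0.0529]
force: [-0.7, -0.9, 0.3]
position: [0.4652, -0.017, 0.0519]
force: [-0.2, -0.6, 2.5]
```

```bash
for i in 1 2 3 4; do python3 -m creep '[[[0,0,-0.1,0,0,0,-1],[0,0,-0.1,0,0,0,-1]]]' |grep -E "posi|force"; done
```

```text
position: [0.4653, -0.0171, 0.051]
force: [-0.2, -0.1, 1.8]
position: [0.4653, -0.0171, 0.0499]
force: [-1.0, 0.3, 3.1]
position: [0.4653, -0.0171, 0.049]
force: [-0.9, -0.4, 3.2]
position: [0.4653, -0.0171, 0.0479]
force: [-0.7, 0.2, 3.6]
```

```bash
for i in 1 2; do python3 -m creep '[[[0,0,-0.1,0,0,0,-1],[0,0,-0.1,0,0,0,-1]]]' |grep -E "posi|force"; done
```

```text
position: [0.4653, -0.0171, 0.0474]
force: [-2.7, 0.0, 12.3]
position: [0.4654, -0.017, 0.0471]
force: [-6.2, -0.5, 25.0]
```

```bash
python3 -m creep '[[[0,0,1,0,0,0,-1],[0,0,3,0,0,0,-1],[0,0,6,0,0,0,-1],[0,0,10,0,0,0,-1],[-4,5,12,0,0,0,-0.2]]]'
python3 -m creep '[[[-2,4,2,0,0,0,0.3],[-4,8,2,0,0,0,0.3],[-6,12,2,0,0,0,0.3],[-8,16,2,0,0,0,0.3],[-8,16,2,0,0,0,0.3]]]'
python3 - <<'E'
from h import *
a=shot("top");b=shot("side")
cv2.imwrite("pics/n1.png",a[:,:,::-1]);cv2.imwrite("pics/n2.png",b[:,:,::-1])
crop(a,140,170,250,270,7,"n3.png");crop(b,190,225,320,335,6,"n4.png")
E
```

```text
clock: 27.7
position: [0.44, 0.0172, 0.1642]
ee_rot: [0.013, 3.134, -0.001]
force: [0.5, 1.9, 0.5]
width: 0.052
clock: 28.2
position: [0.3529, 0.185, 0.181]
ee_rot: [0.011, -3.141, -0.003]
force: [0.4, -0.4, -0.6]
width: 0.476
```

View pics/n1.png

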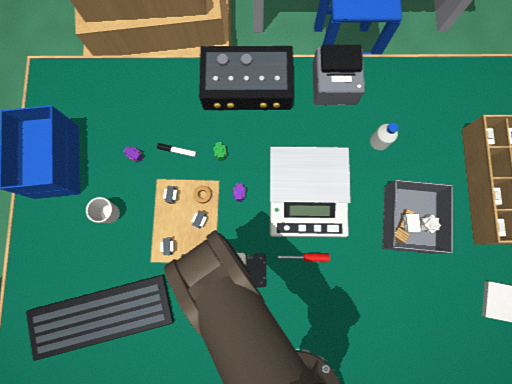

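View pics/n2.png

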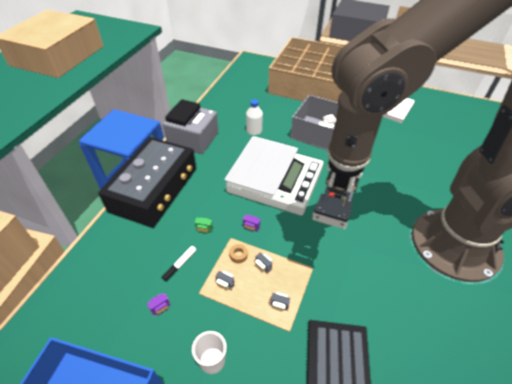

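View pics/n4.png

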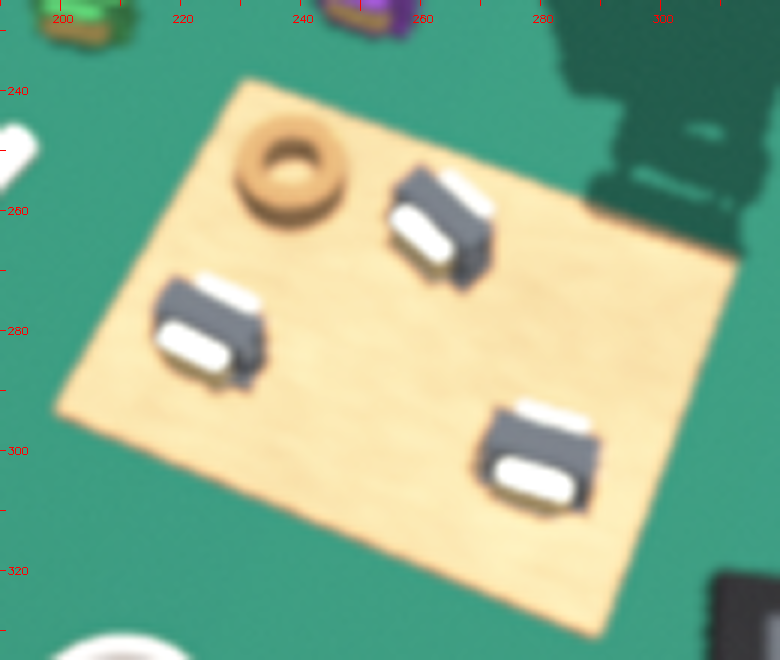

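```bash
python3 -m creep '[[[3,2,0,0,0,-8,0.3],[7,4.5,0,0,0,-16,0.3],[11,7,0,0,0,-23,0.3],[14.1,9.2,-3,0,0,-23,0.3],[14.1,9.2,-7,0,0,-23,0.3]]]' 30
python3 -m creep '[[[0,0,0,0,0,0,0.3],[0,0,0,0,0,0,0.3]]]'
python3 - <<'E'
from h import *
s=arm.observe();print(s["position"],R.from_rotvec(s["ee_rot"]).as_matrix()[:,1])
crop(shot("side"),190,175,330,335,5,"o4.png")
for dz in (0,.017): print(proj("side",[s["position"][0],s["position"][1],s["position"][2]-dz]))
E
```

```text
clock: 28.8
position: [0.5028, 0.2741, 0.1111]
ee_rot: [0.63, 3.072, 0.007]
force: [-0.5, 0.2, -1.4]
width: 0.65
clock: 29.0
position: [0.4962, 0.2701, 0.1107]
ee_rot: [-0.631, -3.076, 0.004]
force: [0.2, -0.1, 0.9]
width: 0.651
[0.49618784 0.27009131 0.11065598] [ 0.39345937  0.91933726 -0.00295348]
[264.90258635 241.27094299]
[264.72005558 245.02998518]
```

View pics/o4.png

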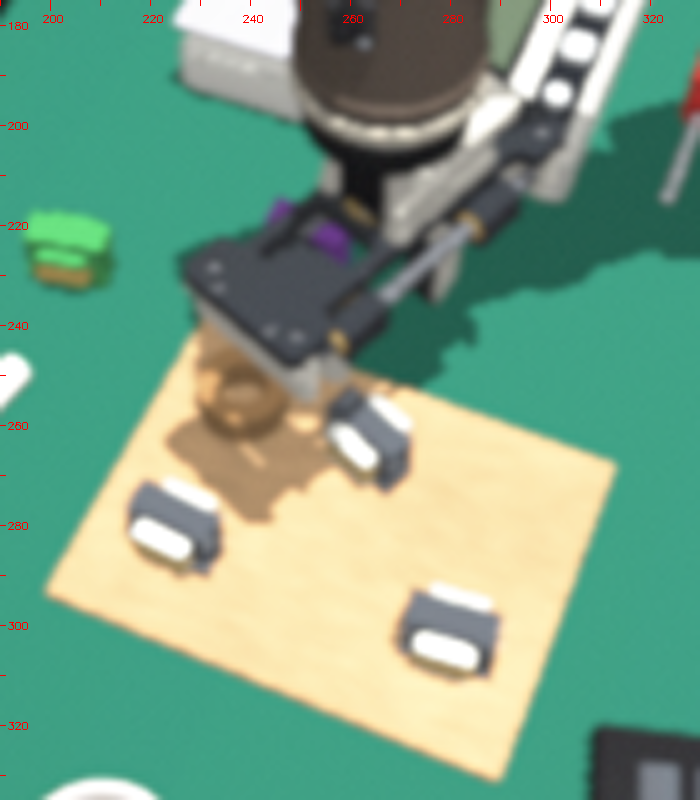

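```bash
python3 -m creep '[[[-0.2,0.7,-2,0,0,0,0.3],[-0.2,0.7,-4,0,0,0,0.3],[-0.2,0.7,-6,0,0,0,0.3],[-0.2,0.7,-7.5,0,0,0,0.3],[-0.2,0.7,-7.5,0,0,0,0.3]]]'
python3 -m creep '[[[0,0,-1,0,0,0,0.3],[0,0,-1.5,0,0,0,0.3],[0,0,-1.5,0,0,0,0.3]]]'
```

```text
clock: 29.55
position: [0.4944, 0.2785, 0.0366]
ee_rot: [0.629, 3.078, -0.0]
force: [-0.3, -0.7, 0.3]
width: 0.65
clock: 29.85
position: [0.4945, 0.2791, 0.0211]
ee_rot: [0.628, 3.078, 0.0]
force: [0.6, -0.5, 0.4]
width: 0.65
```

```bash
python3 -m creep '[[[0,-0.1,-0.4,0,0,0,0.3],[0,-0.1,-0.8,0,0,0,0.3],[0,-0.1,-0.8,0,0,0,0.3]]]'
python3 -m creep '[[[0,0,0,0,0,0,-0.5],[0,0,0,0,0,0,-0.5],[0,0,0,0,0,0,-0.5],[0,0,0,0,0,0,-0.5],[0,0,0,0,0,0,-0.5]]]' 35
```

```text
clock: 30.15
position: [0.4942, 0.278, 0.0125]
ee_rot: [-0.628, -3.078, 0.001]
force: [0.2, -0.1, -0.6]
width: 0.649
clock: 30.65
position: [0.4947, 0.2786, 0.0131]
ee_rot: [0.628, 3.078, 0.001]
force: [0.1, 1.8, 0.3]
width: 0.388
```

```bash
python3 -m creep '[[[0,0,3,0,0,0,-0.5],[0,0,7,0,0,0,-0.5],[0,0,11,0,0,0,-0.5],[0,0,15,0,0,5,-0.5],[2,-4,16,0,0,10,-0.5]]]'
python3 -m creep '[[[2,-5,0,0,0,8,-0.5],[4,-10,0,0,0,13,-0.5],[6,-15,0,0,0,13,-0.5],[8,-20,0,0,0,13,-0.5],[11,-25,0,0,0,13,-0.5]]]'
python3 -m creep '[[[0,-5,0,0,0,0,-0.5],[0,-10.5,0,0,0,0,-0.5],[0,-10.5,0,0,0,0,-0.5]]]'
python3 - <<'E'
from h import *
s=arm.observe();print(s["position"],R.from_rotvec(s["ee_rot"]).as_matrix()[:,1])
E
```

```text
clock: 31.15
position: [0.5135, 0.2456, 0.1774]
ee_rot: [0.336, 3.12, 0.012]
force: [1.8, 0.4, -1.4]
width: 0.387
clock: 31.65
position: [0.6125, 0.0062, 0.1727]
ee_rot: [-0.002, -3.14, 0.0]
force: [0.8, 0.5, -1.9]
width: 0.389
clock: 31.95
position: [0.6114, -0.1062, 0.1724]
ee_rot: [-0.019, -3.14, 0.008]
force: [-0.4, -0.4, -1.9]
width: 0.386
[ 0.61140141 -0.10623508  0.17240768] [ 0.01179856  0.9999167  -0.00523367]
```

```bash
python3 -m creep '[[[1.3,-1.1,-2,0,0,0,-0.5],[1.3,-1.1,-4,0,0,0,-0.5],[1.3,-1.1,-6,0,0,0,-0.5],[1.3,-1.1,-7.5,0,0,0,-0.5],[1.3,-1.1,-8.5,0,0,0,-0.5]]]'
python3 -m creep '[[[0,0,-0.2,0,0,0,-0.5],[0,0,-0.2,0,0,0,-0.5],[0,0,-0.2,0,0,0,-0.5]]]'
```

```text
clock: 32.45
position: [0.6251, -0.1069, 0.0864]
ee_rot: [-0.002, -3.14, -0.0]
force: [-0.0, -0.9, -2.1]
width: 0.384
clock: 32.75
position: [0.6266, -0.1072, 0.0868]
ee_rot: [0.002, 3.14, -0.0]
force: [0.2, -0.6, -2.6]
width: 0.39
```

```bash
python3 -m creep '[[[0,-0.9,0,0,0,0,-0.5],[0,-0.9,-0.3,0,0,0,-0.5],[0,-0.9,-0.6,0,0,0,-0.5],[0,-0.9,-0.6,0,0,0,-0.5]]]'
python3 -m creep '[[[0,0,-0.15,0,0,0,-0.5],[0,0,-0.15,0,0,0,-0.5]]]'
```

```text
clock: 33.15
position: [0.6256, -0.1162, 0.0794]
ee_rot: [-0.002, -3.141, -0.0]
force: [-0.7, 0.5, -1.9]
width: 0.393
clock: 33.35
position: [0.6259, -0.116, 0.0791]
ee_rot: [-0.001, -3.142, -0.0]
force: [-3.7, 0.4, 5.8]
width: 0.391
```

Contact with the platform at TCP z 0.079. Releasing.

```bash
python3 -m creep '[[[0,0,0,0,0,0,0.1],[0,0,0,0,0,0,0.1],[0,0,0,0,0,0,0.1],[0,0,0,0,0,0,0.1]]]'
python3 -m creep '[[[0,0,2,0,0,0,0.1],[0,0,5,0,0,0,0.1],[0,0,9,0,0,0,0.2],[-2,5,9,0,0,0,0.2],[-4,10,9,0,0,0,0.2]]]'
python3 -m creep '[[[-2,5,0,0,0,0,0.3],[-4,10,0,0,0,0,0.3],[-6,15,0,0,0,0,0.3],[-8,20,0,0,0,0,0.3],[-10,25,0,0,0,0,0.3]]]'
python3 - <<'E'
from h import *
a=shot("top");b=shot("side")
crop(a,140,130,360,270,3,"p1.png");crop(b,190,120,340,340,3,"p2.png")
print(arm.observe()["position"])
E
```

```text
clock: 33.75
position: [0.6261, -0.1161, 0.0783]
ee_rot: [0.002, 3.141, 0.0]
force: [-0.6, 0.1, -0.3]
width: 0.546
clock: 34.25
position: [0.5896, -0.0238, 0.1698]
ee_rot: [0.007, 3.138, -0.0]
force: [1.0, 2.3, -0.2]
width: 0.602
clock: 34.75
position: [0.4951, 0.2105, 0.1686]
ee_rot: [0.002, 3.141, 0.0]
force: [1.1, 0.5, -0.5]
width: 0.65
[0.49247839 0.21703732 0.16860077]
```

View pics/p1.png

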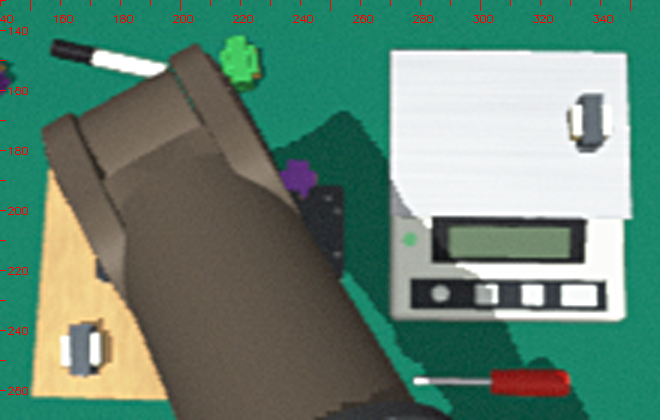

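View pics/p2.png

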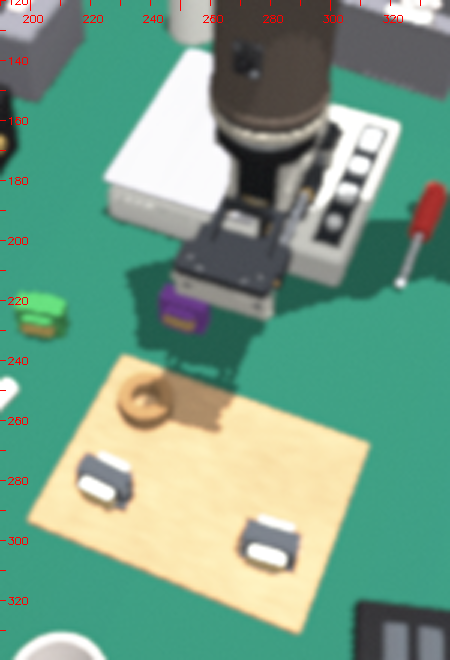

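```bash
python3 -m creep '[[[-3,4,0,0,0,1,0.3],[-5,9,0,0,0,1,0.3],[-7.5,13,-2,0,0,1,0.3],[-7.5,15,-6,0,0,1,0.3],[-7.5,15,-6,0,0,1,0.3]]]' 30
python3 -m creep '[[[0,0,0,0,0,0,0.3],[0,0,0,0,0,0,0.3]]]'
python3 - <<'E'
from h import *
s=arm.observe();print(s["position"],R.from_rotvec(s["ee_rot"]).as_matrix()[:,1])
E
```

```text
clock: 35.35
position: [0.417, 0.361, 0.104]
ee_rot: [0.035, -3.136, 0.004]
force: [-0.8, -0.9, -0.1]
width: 0.653
clock: 35.55
position: [0.4223, 0.3578, 0.1093]
ee_rot: [-0.023, 3.14, 0.0]
force: [-0.1, 0.3, 0.8]
width: 0.649
[0.42232168 0.3578205  0.10933476] [-1.45262302e-02  9.99894469e-01  2.01232254e-04]
```

```bash
python3 -m creep '[[[-0.5,0.8,-2,0,0,0,0.3],[-0.5,0.8,-4,0,0,0,0.3],[-0.5,0.8,-6,0,0,0,0.3],[-0.5,0.8,-7.3,0,0,0,0.3],[-0.5,0.8,-7.3,0,0,0,0.3]]]'
python3 -m creep '[[[0,0,-0.5,0,0,0,0.3],[0,0,-1.2,0,0,0,0.3],[0,0,-1.2,0,0,0,0.3]]]'
```

```text
clock: 36.05
position: [0.4164, 0.3654, 0.0349]
ee_rot: [0.023, -3.141, 0.002]
force: [-0.1, -0.4, 1.1]
width: 0.652
clock: 36.35
position: [0.416, 0.3666, 0.0232]
ee_rot: [0.025, -3.141, 0.0]
force: [-0.0, -0.1, 0.1]
width: 0.649
```

```bash
python3 -m creep '[[[0,0,-0.5,0,0,0,0.3],[0,0,-1.1,0,0,0,0.3],[0,0,-1.1,0,0,0,0.3]]]'
python3 -m creep '[[[0,0,0,0,0,0,-0.5],[0,0,0,0,0,0,-0.5],[0,0,0,0,0,0,-0.5],[0,0,0,0,0,0,-0.5],[0,0,0,0,0,0,-0.5]]]' 35
```

```text
clock: 36.65
position: [0.4156, 0.3664, 0.0116]
ee_rot: [0.026, -3.141, 0.001]
force: [0.2, 0.1, -0.5]
width: 0.652
clock: 37.15
position: [0.4163, 0.3673, 0.0127]
ee_rot: [-0.026, 3.141, 0.002]
force: [-0.6, 2.2, 1.2]
width: 0.386
```

```bash
python3 -m creep '[[[0,0,3,0,0,0,-0.5],[0,0,7,0,0,0,-0.5],[0,0,11,0,0,0,-0.5],[0,0,15,0,0,0,-0.5],[3,-4,17,0,0,0,-0.5]]]'
python3 -m creep '[[[3,-5,0,0,0,-1,-0.5],[6,-10,0,0,0,-1,-0.5],[9,-15,0,0,0,-1,-0.5],[12,-20,0,0,0,-1,-0.5],[15,-25,0,0,0,-1,-0.5]]]'
python3 -m creep '[[[2.5,-5,0,0,0,0,-0.5],[3,-9,0,0,0,0,-0.5],[3,-11,0,0,0,0,-0.5],[3,-11,0,0,0,0,-0.5]]]'
```

```text
clock: 37.65
position: [0.4408, 0.3361, 0.1846]
ee_rot: [-0.042, 3.14, 0.01]
force: [1.7, 0.4, -2.8]
width: 0.389
clock: 38.15
position: [0.5726, 0.1131, 0.1807]
ee_rot: [-0.002, -3.141, 0.001]
force: [0.6, 1.5, -1.8]
width: 0.389
clock: 38.55
position: [0.6019, -0.0004, 0.1803]
ee_rot: [-0.013, -3.14, 0.004]
force: [-0.4, -0.0, -0.7]
width: 0.39
```

```bash
python3 -m creep '[[[2.3,-4.1,0,0,0,0,-0.5],[2.3,-4.1,-3,0,0,0,-0.5],[2.3,-4.1,-6,0,0,0,-0.5],[2.3,-4.1,-8.5,0,0,0,-0.5],[2.3,-4.1,-8.5,0,0,0,-0.5]]]'
python3 -m creep '[[[0,0,0,0,0,0,-0.5],[0,0,0,0,0,0,-0.5]]]'
```

```text
clock: 39.05
position: [0.6223, -0.0346, 0.0922]
ee_rot: [0.0, -3.134, -0.001]
force: [-1.2, 0.8, -2.0]
width: 0.392
clock: 39.25
position: [0.6265, -0.0352, 0.0975]
ee_rot: [0.001, 3.139, 0.0]
force: [-0.2, 0.6, -1.8]
width: 0.386
```

```bash
python3 -m creep '[[[0,-0.8,-0.5,0,0,0,-0.5],[0,-0.8,-1.2,0,0,0,-0.5],[0,-0.8,-1.7,0,0,0,-0.5],[0,-0.8,-1.7,0,0,0,-0.5],[0,-0.8,-1.7,0,0,0,-0.5]]]'
python3 -m creep '[[[0,0,-0.15,0,0,0,-0.5],[0,0,-0.15,0,0,0,-0.5]]]'
```

```text
clock: 39.75
position: [0.6253, -0.0436, 0.0786]
ee_rot: [-0.002, -3.141, -0.0]
force: [0.5, 0.2, -1.3]
width: 0.389
clock: 39.95
position: [0.6254, -0.0436, 0.0785]
ee_rot: [0.002, 3.141, 0.0]
force: [-4.0, -0.1, 10.4]
width: 0.387
```

```bash
python3 -m creep '[[[0,0,0.1,0,0,0,0.1],[0,0,0.1,0,0,0,0.1],[0,0,0.1,0,0,0,0.1],[0,0,0.1,0,0,0,0.1]]]'
python3 -m creep '[[[0,0,2,0,0,0,0.1],[0,0,5,0,0,0,0.1],[0,0,9,0,0,0,0.2],[-1,5,9,0,0,0,0.2],[-1,10,9,0,0,0,0.2]]]'
python3 -m creep '[[[0,5,0,0,0,0,0.3],[-2,10,0,0,0,0,0.3],[-3,15,0,0,0,0,0.3],[-4,20,0,0,0,0,0.3],[-5,25,0,0,0,0,0.3]]]'
python3 -m creep '[[[0,5.5,-1,0,0,-1,0.3],[0,5.5,-3,0,0,-1,0.3],[0,5.5,-5,0,0,-1,0.3],[0,5.5,-5,0,0,-1,0.3]]]'
python3 - <<'E'
from h import *
s=arm.observe();print(s["position"],R.from_rotvec(s["ee_rot"]).as_matrix()[:,1])
a=shot("top");b=shot("side")
crop(a,140,130,360,270,3,"q1.png");crop(b,190,120,340,340,3,"q2.png")
E
```

```text
clock: 40.35
position: [0.6255, -0.0437, 0.0783]
ee_rot: [-0.002, -3.142, -0.0]
force: [0.0, -0.3, -0.4]
width: 0.549
clock: 40.85
position: [0.6158, 0.0543, 0.1701]
ee_rot: [0.009, 3.139, -0.001]
force: [0.5, 1.1, -0.5]
width: 0.601
clock: 41.35
position: [0.5662, 0.3005, 0.1685]
ee_rot: [0.002, 3.141, 0.0]
force: [0.2, 0.1, 0.0]
width: 0.65
clock: 41.75
position: [0.5648, 0.353, 0.1152]
ee_rot: [-0.027, -3.137, 0.005]
force: [-0.7, -1.1, -0.0]
width: 0.647
[0.5648364  0.35300003 0.11523034] [ 0.01744138  0.99984217 -0.00338179]
```

View pics/q1.png

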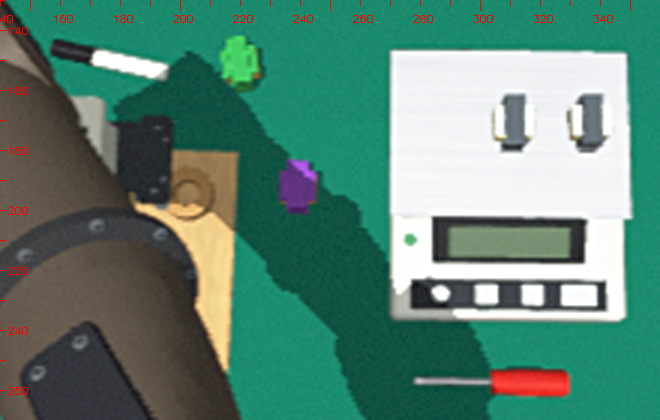

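View pics/q2.png

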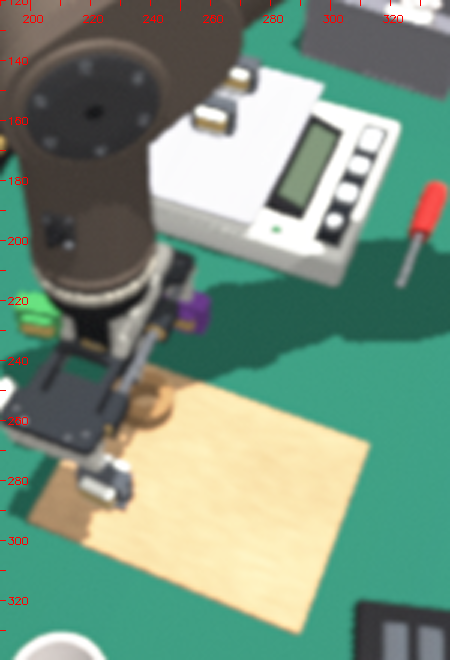

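```bash
python3 -m creep '[[[0.1,1,-2,0,0,0,0.3],[0.1,1,-4,0,0,0,0.3],[0.1,1,-6,0,0,0,0.3],[0.1,1,-7.5,0,0,0,0.3],[0.1,1,-7.5,0,0,0,0.3]]]' 30
python3 -m creep '[[[0,0,0,0,0,0,0.3],[0,0,0,0,0,0,0.3]]]'
```

```text
clock: 42.35
position: [0.5669, 0.3629, 0.0415]
ee_rot: [-0.03, -3.139, 0.003]
force: [-1.1, -0.3, -0.5]
width: 0.651
clock: 42.55
position: [0.5686, 0.3641, 0.0447]
ee_rot: [0.03, 3.14, 0.002]
force: [-0.7, 0.7, 0.7]
width: 0.65
```

```bash
python3 -m creep '[[[-0.1,0,-1,0,0,0,0.3],[-0.1,0,-2,0,0,0,0.3],[-0.1,0,-3.2,0,0,0,0.3],[-0.1,0,-3.2,0,0,0,0.3]]]' 30
python3 -m creep '[[[0,0,0,0,0,0,-0.5],[0,0,0,0,0,0,-0.5],[0,0,0,0,0,0,-0.5],[0,0,0,0,0,0,-0.5],[0,0,0,0,0,0,-0.5]]]' 35
```

```text
clock: 42.95
position: [0.5654, 0.3627, 0.009]
ee_rot: [-0.029, -3.139, 0.003]
force: [-0.7, -0.3, -0.3]
width: 0.652
clock: 43.45
position: [0.5669, 0.3643, 0.012]
ee_rot: [0.029, 3.141, 0.002]
force: [-0.2, 2.2, 0.6]
width: 0.395
```

```bash
python3 -m creep '[[[0,0,3,0,0,0,-0.5],[0,0,7,0,0,0,-0.5],[0,0,11,0,0,0,-0.5],[0,0,15,0,0,0,-0.5],[0,-4,17,0,0,0,-0.5]]]'
python3 -m creep '[[[1,-5,0,0,0,1,-0.5],[2,-10,0,0,0,1,-0.5],[3,-15,0,0,0,1,-0.5],[4,-20,0,0,0,1,-0.5],[4.5,-25,0,0,0,1,-0.5]]]'
python3 -m creep '[[[1,-3,0,0,0,0,-0.5],[1.2,-4,-1,0,0,0,-0.5],[1.2,-4,-1,0,0,0,-0.5],[1.2,-4,-1,0,0,0,-0.5]]]'
```

```text
clock: 43.95
position: [0.5661, 0.3305, 0.1851]
ee_rot: [0.017, 3.138, 0.011]
force: [1.1, 0.2, -2.5]
width: 0.391
clock: 44.45
position: [0.6115, 0.0754, 0.1813]
ee_rot: [-0.002, -3.142, 0.001]
force: [1.6, -0.7, -2.3]
width: 0.39
clock: 44.85
position: [0.6226, 0.0395, 0.1709]
ee_rot: [0.0, -3.14, -0.002]
force: [-0.8, 1.1, -2.4]
width: 0.393
```

```bash
python3 -m creep '[[[0.2,-0.9,-2,0,0,0,-0.5],[0.2,-0.9,-4,0,0,0,-0.5],[0.2,-0.9,-6,0,0,0,-0.5],[0.2,-0.9,-7.8,0,0,0,-0.5],[0.2,-0.9,-7.8,0,0,0,-0.5]]]'
python3 -m creep '[[[0,0,0,0,0,0,-0.5],[0,0,0,0,0,0,-0.5]]]'
```

```text
clock: 45.35
position: [0.6233, 0.0315, 0.0912]
ee_rot: [0.004, -3.137, -0.001]
force: [-0.3, -0.3, -2.6]
width: 0.39
clock: 45.55
position: [0.6261, 0.03, 0.0947]
ee_rot: [-0.0, 3.14, 0.001]
force: [-0.2, 0.8, -1.8]
width: 0.39
```

```bash
python3 -m creep '[[[0,0,-0.5,0,0,0,-0.5],[0,0,-1,0,0,0,-0.5],[0,0,-1.4,0,0,0,-0.5],[0,0,-1.4,0,0,0,-0.5]]]'
python3 -m creep '[[[0,0,-0.15,0,0,0,-0.5],[0,0,-0.15,0,0,0,-0.5]]]'
python3 -m creep '[[[0,0,-0.15,0,0,0,-0.5],[0,0,-0.15,0,0,0,-0.5]]]'
```

```text
clock: 45.95
position: [0.6248, 0.0287, 0.0787]
ee_rot: [-0.002, -3.14, 0.0]
force: [-0.2, 0.3, -2.2]
width: 0.392
clock: 46.15
position: [0.6255, 0.0288, 0.0781]
ee_rot: [0.002, 3.141, 0.0]
force: [1.0, -0.3, -2.5]
width: 0.389
clock: 46.35
position: [0.6255, 0.0288, 0.0779]
ee_rot: [0.002, 3.141, 0.0]
force: [-4.8, -0.7, 11.4]
width: 0.389
```

```bash
python3 -m creep '[[[0,0,0.1,0,0,0,0.1],[0,0,0.1,0,0,0,0.1],[0,0,0.1,0,0,0,0.1],[0,0,0.1,0,0,0,0.1]]]'
python3 -m creep '[[[0,0,2,0,0,0,0.1],[0,0,5,0,0,0,0.1],[0,0,9,0,0,0,0.1],[-4,3,11,0,0,0,-0.5],[-8,6,11,0,0,0,-1]]]' 10
python3 -m creep '[[[-5,3,0,0,0,0,-1],[-10,8,0,0,0,0,-1],[-15,13,0,0,0,0,-1],[-15,16,0,0,0,0,-1],[-15,16,0,0,0,0,-1]]]' 10
python3 - <<'E'
from h import *
s=arm.observe();print(s["position"],R.from_rotvec(s["ee_rot"]).as_matrix()[:,1])
a=shot("top");b=shot("side")
cv2.imwrite("pics/r1.png",a[:,:,::-1]);crop(b,215,80,365,230,4,"r2.png")
crop(a,262,142,352,240,6,"r3.png")
E
```

```text
clock: 46.75
position: [0.6254, 0.0289, 0.0774]
ee_rot: [0.002, 3.142, 0.0]
force: [-0.9, -0.1, -1.0]
width: 0.548
clock: 47.25
position: [0.55, 0.0866, 0.1901]
ee_rot: [0.006, 3.136, 0.002]
force: [0.3, 2.0, -0.5]
width: 0.423
clock: 47.75
position: [0.3954, 0.2503, 0.1878]
ee_rot: [0.005, -3.142, -0.003]
force: [0.2, 0.1, -0.3]
width: 0.015
[0.39544927 0.25033232 0.1877565 ] [-0.00344246  0.99999259  0.00172226]
```

View pics/r1.png

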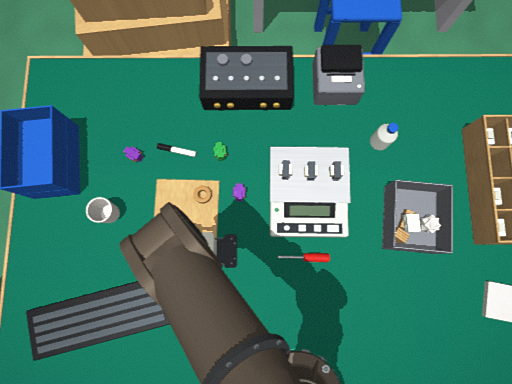

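View pics/r2.png

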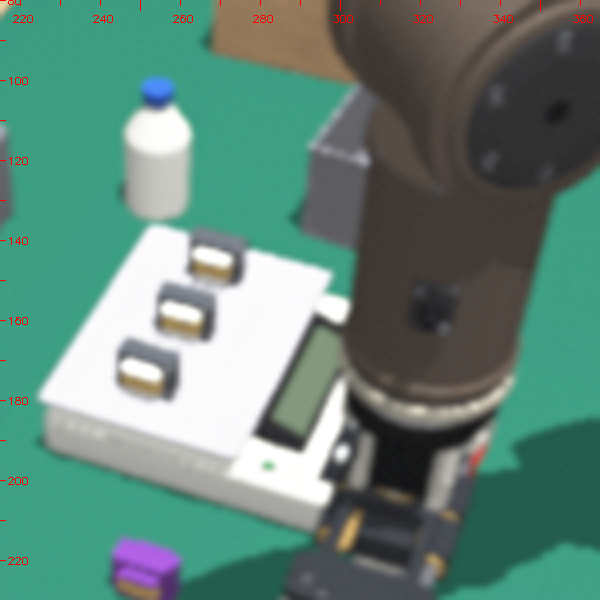

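View pics/r3.png

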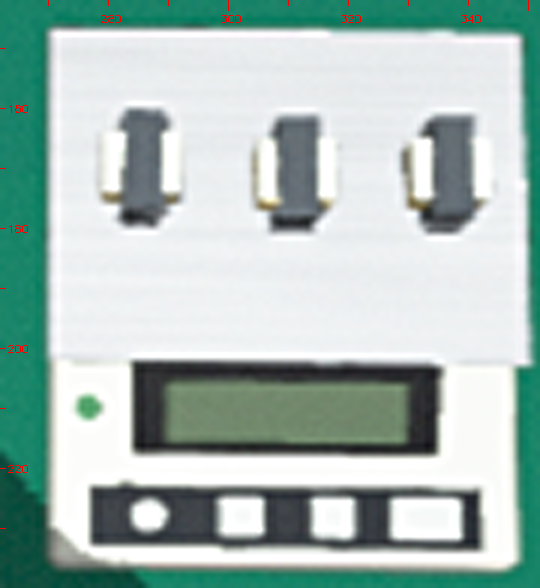

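```bash
python3 -m creep '[[[2,-5,0,0,0,0,-1],[4,-10,0,0,0,0,-1],[6,-15,0,0,0,0,-1],[7,-20,0,0,0,0,-1],[7,-25,0,0,0,0,-1]]]' 10
python3 -m creep '[[[0,-5,-2,0,0,0,-1],[0,-6,-5,0,0,0,-1],[0,-6,-8,0,0,0,-1],[0,-6,-8,0,0,0,-1],[0,-6,-8,0,0,0,-1]]]' 10
python3 -m creep '[[[0,0,0,0,0,0,-1],[0,0,0,0,0,0,-1]]]' 10
```

```text
clock: 48.35
position: [0.4689, 0.0057, 0.1875]
ee_rot: [0.004, 3.14, -0.0]
force: [0.4, 0.1, 0.5]
width: 0.006
clock: 48.85
position: [0.4675, -0.0516, 0.1076]
ee_rot: [-0.002, -3.14, 0.0]
force: [-0.4, 0.6, 0.9]
width: 0.004
clock: 49.05
position: [0.4687, -0.0509, 0.1087]
ee_rot: [0.0, 3.139, 0.0]
force: [0.5, -0.0, 0.2]
width: 0.004
```

```bash
python3 -m creep '[[[-0.3,-1.1,0,0,0,0,-1],[-0.3,-1.1,-1.5,0,0,0,-1],[-0.3,-1.1,-3,0,0,0,-1],[-0.3,-1.1,-4.7,0,0,0,-1],[-0.3,-1.1,-4.7,0,0,0,-1]]]' 10
python3 -m creep '[[[0,0,-0.2,0,0,0,-1],[0,0,-0.4,0,0,0,-1],[0,0,-0.4,0,0,0,-1]]]' 10
```

```text
clock: 49.55
position: [0.4635, -0.0628, 0.0594]
ee_rot: [-0.002, -3.139, 0.0]
force: [0.5, -0.2, -0.0]
width: 0.004
clock: 49.85
position: [0.4651, -0.0623, 0.0569]
ee_rot: [0.002, 3.141, -0.0]
force: [0.1, 0.4, 0.2]
width: 0.006
```

```bash
python3 -m creep '[[[0,0,-0.2,0,0,0,-1],[0,0,-0.4,0,0,0,-1],[0,0,-0.4,0,0,0,-1]]]' | grep -E "pos|force"
for i in 1 2 3; do python3 -m creep '[[[0,0,-0.1,0,0,0,-1],[0,0,-0.1,0,0,0,-1]]]' |grep -E "posi|force"; done
```

```text
position: [0.4649, -0.0622, 0.0524]
force: [-0.1, -0.0, 1.2]
position: [0.4649, -0.0622, 0.0514]
force: [1.2, -1.4, 2.2]
position: [0.4649, -0.0622, 0.0504]
force: [0.4, 1.1, 3.1]
position: [0.4649, -0.0622, 0.0494]
force: [0.7, -0.8, 3.9]
```

```bash
for i in 1 2; do python3 -m creep '[[[0,0,-0.1,0,0,0,-1],[0,0,-0.1,0,0,0,-1]]]' |grep -E "posi|force"; done
```

```text
position: [0.4649, -0.0622, 0.0484]
force: [0.5, 0.1, 4.0]
position: [0.4649, -0.0622, 0.0475]
force: [0.9, 1.4, 6.5]
```

```bash
python3 -m creep '[[[0,0,1,0,0,0,-1],[0,0,2.5,0,0,0,-1],[0,-2,2.5,0,0,0,-1],[0,-4.4,2.5,0,0,0,-1],[0,-4.4,2.5,0,0,0,-1]]]'
python3 -m creep '[[[0,0,0,0,0,0,-1],[0,0,0,0,0,0,-1]]]'
python3 - <<'E'
from h import *
crop(shot("side"),215,80,365,230,4,"s2.png")
E
```

```text
clock: 51.65
position: [0.4639, -0.1094, 0.0727]
ee_rot: [-0.008, -3.141, 0.002]
force: [0.2, 0.3, -0.6]
width: 0.007
clock: 51.85
position: [0.4643, -0.1054, 0.0723]
ee_rot: [-0.001, -3.141, -0.001]
force: [0.1, -0.3, -0.0]
width: 0.008
```

View pics/s2.png

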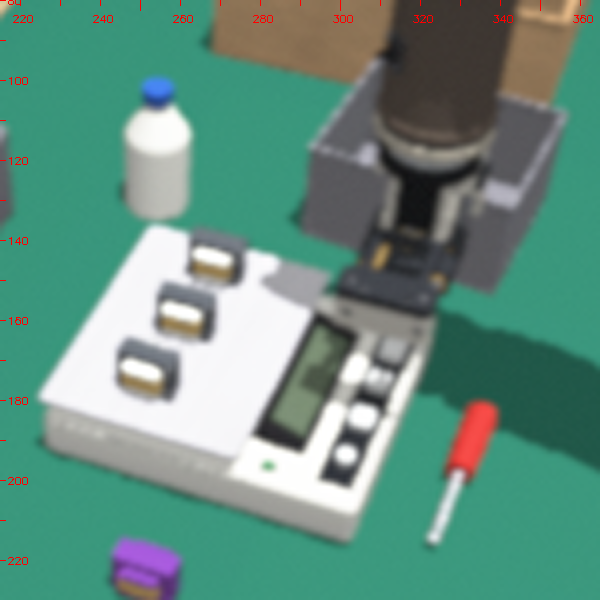

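```bash
python3 -m creep '[[[0.1,0,-0.8,0,0,0,-1],[0.1,0,-1.6,0,0,0,-1],[0.1,0,-1.6,0,0,0,-1]]]' | grep -E "pos|force"
python3 -m creep '[[[0,0,-0.2,0,0,0,-1],[0,0,-0.35,0,0,0,-1],[0,0,-0.35,0,0,0,-1]]]' | grep -E "pos|force"
for i in 1 2 3; do python3 -m creep '[[[0,0,-0.1,0,0,0,-1],[0,0,-0.1,0,0,0,-1]]]' |grep -E "posi|force"; done
```

```text
position: [0.4648, -0.1057, 0.055]
force: [-0.6, 0.0, -0.6]
position: [0.4657, -0.1062, 0.0528]
force: [-0.7, 0.8, 0.7]
position: [0.4658, -0.1062, 0.052]
force: [-1.2, -0.6, 2.0]
position: [0.4658, -0.1062, 0.0509]
force: [0.1, -0.3, 2.1]
position: [0.4658, -0.1063, 0.0499]
force: [-0.9, -0.1, 3.3]
```

```bash
for i in 1 2 3; do python3 -m creep '[[[0,0,-0.08,0,0,0,-1],[0,0,-0.08,0,0,0,-1]]]' |grep -E "posi|force"; done
```

```text
position: [0.4658, -0.1062, 0.0491]
force: [-0.4, 0.1, 3.6]
position: [0.4658, -0.1062, 0.0482]
force: [-0.6, -0.5, 4.4]
position: [0.4658, -0.1062, 0.0475]
force: [-0.5, -0.5, 6.0]
```

```bash
python3 -m creep '[[[0,0,1,0,0,0,-1],[0,0,3,0,0,0,-1],[0,0,7,0,0,0,-1],[0,0,11,0,0,0,-1],[-3,0,13,0,0,0,-1]]]'
python3 -m creep '[[[-4,4,1,0,0,0,-1],[-7,9,2,0,0,0,-1],[-7,14,2,0,0,0,-1],[-7,18,2,0,0,0,-1],[-7,18,2,0,0,0,-1]]]'
python3 -m creep '[[[0,5,0,0,0,0,-1],[0,9,0,0,0,0,-1],[0,14,0,0,0,0,-1],[0,14,0,0,0,0,-1],[0,14,0,0,0,0,-1]]]'
python3 - <<'E'
from h import *
a=shot("top");b=shot("side")
cv2.imwrite("pics/t1.png",a[:,:,::-1]);cv2.imwrite("pics/t2.png",b[:,:,::-1])
crop(a,370,170,470,260,6,"t3.png")
E
```

```text
clock: 54.2
position: [0.4395, -0.1062, 0.1811]
ee_rot: [0.0, 3.135, -0.001]
force: [-0.3, -0.3, 0.8]
width: 0.005
clock: 54.7
position: [0.3651, 0.0791, 0.1984]
ee_rot: [-0.01, 3.14, 0.003]
force: [-0.2, -0.4, -0.7]
width: 0.005
clock: 55.2
position: [0.3653, 0.214, 0.1974]
ee_rot: [0.002, -3.141, 0.001]
force: [0.2, -0.2, -0.3]
width: 0.007
```

View pics/t1.png

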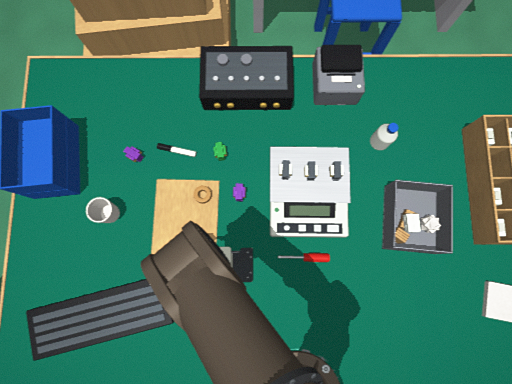

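View pics/t2.png

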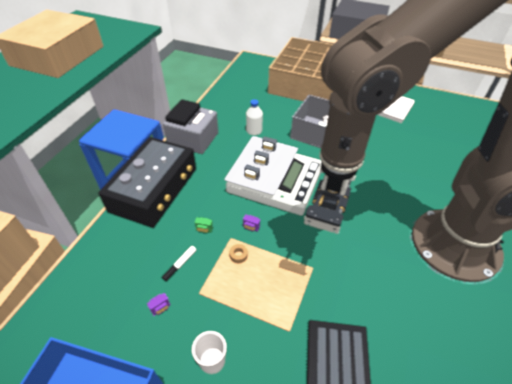

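View pics/t3.png

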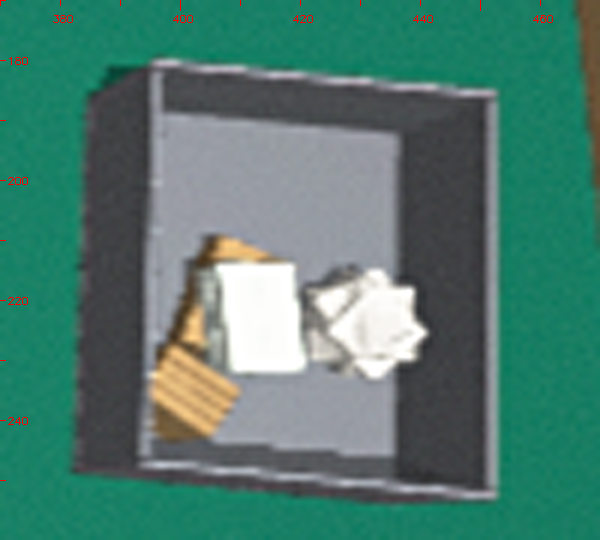

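```bash
python3 -c "
from cell import arm
print(arm.sign_off())"
```

```text
the job is handed in; nothing more can be done
None
```

The job is done and handed in at about 55 s of the 208 s allowed; sign-off gave no verdict.

- **Scraps:** the four present (two cardboard blocks, one foam piece, one paper ball) went into the grey bin.
- **Keys:** I pressed zero with the platform empty. After the three grey transformers stood on it and were released, I pressed count and then print. The key states cannot be read directly. Each key bottomed out, at 6–6.5 N for count and print. For zero, the reading went about 4 mm past first contact and then to a hard stop at 25 N.
- **Final pictures:** three transformers upright on the platform, four scraps in the bin, and only the tape roll on the pad. The look-alikes, screwdriver, bottle, marker and cup had not visibly moved.

Checks that disagreed:
- **Fingertip position:** the tips touched at about 20 mm higher than the described 17 mm offset would give. The zero press therefore went down in small force-checked steps, and I used that height afterwards.
- **First foam grasp:** it closed on the ridge only, but held all the way to the bin.
- **Platform cardboard:** the first lift missed the block, which stayed in place; the second try held.

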